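# Hang the recharged moisture cassette inside the dry-cabinet door

### The job

Swing the optics dry cabinet's door open by its handle, to about a right angle or a little more. Then lift the white moisture cassette out of its charging dock, stand it upright on the open bench and let go, and take it again by the two narrow edges of its top plate so that your fingers clear the door. Hang it by its eye on the hook inside the door, tug it down gently (a few newtons) to confirm that it is held, let go, and leave the door open and the other things on the bench where they are.

Things in the scene. Friction and masses are not known exactly. Their poses are not given: they have to be found in the camera images.
- cabinet: Ivory dry cabinet, 200 deep, 230 wide, 220 mm high, fixed on the bench with a door on its front. Origin: centre of its underside; +x points to its back, so the front looks along its -x.
- door_angle (a joint): Door angle in rad: 0 closed, grows as it opens (anticlockwise from above), stop at 1.9. Upright axis through point door_hinge. Starts nearly closed; no latch. The hinge is stiff (0.25 N m): the door stays where it is left. The panel is 210 wide, 16 thick, from 15 to 215 mm above the bench.
- door: The cabinet's ivory door, with its handle and hook. Origin: on the hinge axis at bench height; axes as those of point door_handle.
- door_handle (a point): Grip point on the handle, 205 mm above the bench. Upright round steel bar, 12 mm thick, 129 to 222 mm above the bench, its axis 40 mm off the door's outer face, on two posts (145 and 195 mm up); take it from above. Axes turn with the door: x normal, from outer to inner face; y from the hinge to the free edge; z up. It lies 180 mm along y and 56 mm along -x from the hinge.
- door_hinge (a point): Point on the door's upright hinge axis, 205 mm above the bench; the axis lies in the plane of the door's inner face.
- hook (a point): Steel hook on the door's inner face, 105 mm from the hinge: a 7 mm round rod straight out for 32 mm, then turned up; its tip is 10 mm above the rod's top and 39.5 mm from the face. Origin: on top of the rod, 18 mm from the face, 183.5 mm above the bench, where the eye rests. x out of the inner face to the tip, y along the door from hinge to free edge, z up.
- cassette: White plastic cassette, 122 mm high, about 0.14 kg, upright in the dock. Box 22 (x) by 60 (y) by 70 mm high; above it a plate 8 thick (x), 46 wide (y), with an eye (window 30 wide, 70 to 96 mm above the underside) and over the eye a solid grip (46 wide, 96 to 122 mm). Origin: centre of the underside; x across thickness, y along width, z up. Same both ways round.
- cassette_eye (a point): Middle of the upper edge of the cassette's eye, 96 mm above its underside: it comes to rest on the hook's origin. Axes as the cassette's.
- dock: Grey dock fixed on the bench, 86 long (y), 60 mm deep (x); origin: centre of its underside. The cassette stands in it 6 mm above the bench, width along the dock's y; walls 28 mm high before and behind it, and at both ends cheeks 128 mm high, 10 mm beside its top plate, so that there it can be taken only across its 8 mm thickness.
- slide_box: Grey slide box, 110 x 90 x 30 mm; loose bystander, origin at the centre of its underside. Leave it alone.
- reagent: Clear reagent bottle, 66 mm across, 150 mm high; loose bystander, origin at the centre of its underside. Leave it alone.
- amber_jar: Amber jar, 56 mm across, 80 mm high; loose bystander, origin at the centre of its underside. Leave it alone.
- beaker: Glass beaker, 60 mm across, 70 mm high; loose bystander, origin at the centre of its underside. Leave it alone.
- calculator: Flat black calculator, 120 x 70 x 14 mm; loose bystander, origin at the centre of its underside. Leave it alone.
- tube_rack: Steel tube rack, 60 x 130 mm, 77 mm high; loose bystander, origin at the centre of its underside. Leave it alone.
- bench_pad: White paper sheet, 170 (x) by 150 mm (y), lying flat on the bench (under 1 mm thick) between the dock and the cabinet: clear ground to stand the cassette on. Origin: its centre.

How it is judged:
On the way, in this order (a step that is already met when the one before it is completed fails the run):
1. the door is swung open to at least 80 degrees (1.4 rad) (value of joint door_angle above 1.4 rad), for 0.2 s.
2. the cassette stands upright on the bench, out of the dock, with the fingers off it (height (world z) of cassette below 0.004 m and angle between cassette's own z axis and vertical below 0.1 rad and horizontal distance between cassette and dock above 0.085 m and contact force between the fingers and cassette below 0.1 N and linear speed of cassette below 0.03 m/s), for 0.2 s.
3. with its eye on the hook and still in the fingers, the cassette is pulled down so that it bears on the hook with more than 4 N (it weighs 1.1 to 1.8 N) (distance between cassette_eye and hook below 0.02 m and z of cassette_eye in the frame of hook between -0.006 and 0.006 m and contact force between cassette and door above 4 N and contact force between the fingers and cassette above 1 N), for 0.2 s.
At the end, for the whole second after the job is handed in: The cassette hangs free and at rest (below 50 mm/s) by its eye on the hook inside the door: the upper edge of the eye within 20 mm of the seat and within 6 mm of its height, tilted less than 0.3 rad, its weight on the hook, fingers off; the door stands still, open at least 1.3 rad (distance between cassette_eye and hook below 0.02 m and z of cassette_eye in the frame of hook between -0.006 and 0.006 m and contact force between cassette and door above 0.6 N and contact force between the fingers and cassette below 0.1 N and angle between cassette's own z axis and vertical below 0.3 rad and linear speed of cassette below 0.05 m/s and value of joint door_angle above 1.3 rad and velocity of joint door_angle below 0.1 rad/s); the robot touches nothing.
It fails at once if the tug is not gentle: more than 25 N between cassette and hook or door (contact force between cassette and door above 25 N).
It fails at once if the cassette is tipped over (more than 0.8 rad) (angle between cassette's own z axis and vertical above 0.8 rad).
It fails at once if a bystander is moved more than 30 mm (distance of any of slide_box, reagent, amber_jar, beaker, calculator, tube_rack from where it was at the start of the episode above 0.03 m).
It also fails if it takes over 72 s, if anything falls off the work surface, if the arm or the gripper's body presses on something with over 40 N, if the wrist force passes 120 N, or if a joint passes its speed limit or range.

### The arm

A 6-joint arm with a two-finger parallel gripper is mounted at the origin on the work surface. World frame = base frame: x ahead of the robot, y to its left, z up, the work surface at z = 0. Lengths are in m, angles in rad, forces in N, time in s.
With the tool pointing down it reaches from about 0.25 to 0.775 m from the base axis. Payload 4 kg.
Tool frame: the origin (TCP) lies at the very end of the fingers, on their centre line; the grasp point (between the pads) lies 19 mm behind it; y points along the fingers, x is the direction in which the jaws open and shut, and the axes are right-handed (so a half turn about y gives the same grasp; the last joint's range is limited). The gripper opens to 94 mm and grips with 3 to 60 N. Pads are 16 mm wide; open, the fingers measure 119 mm over their backs; the gripper's body (75 mm by 177 mm) begins 78 mm behind the grasp point.
Start: joints at [-1.433, 0.087, 1.371, -0, 1.684, -0.103], TCP at [0.131, -0.534, 0.206] pointing down, gripper open.
Joint ranges: [-3.1, 3.1], [-0.76, 2.03], [0.27, 2.55], [-1.08, 4.22], [0.17, 2.65], [-2.57, 2.57]. Speed limits (rad/s): [2.79, 2.79, 3.14, 3.14, 3.14, 3.14].

### API

Orientations are given as [roll, pitch, yaw] about the fixed x, y, z axes, in that order (R = Rz(yaw) Ry(pitch) Rx(roll)).
In Python, from bench import robot, snapshot, workorder gives the robot as it stands.
- The arm moves only by the tool play_rows, never from a script. Its argument "steps" is a list of rows, each an object of numbers: "x", "y", "z": the shift along the world's x, y, z in m; "rx", "ry", "rz": the turn, a rotation vector about the world's x, y, z in rad; "hand": the finger opening in m, from 0 to 0.094. A call has 1 to 8 rows; each row shifts and turns the commanded pose from where the row before left it; what a row does not reach is not made up. A row lasts 1/8 s, in which the tool goes at most 62.5 mm and 10.7 degrees, less where a joint would pass 70% of its speed; a pose out of reach is approached as far as the arm can. A call is refused whole if a number of a shift passes 0.0625 or a number of a turn 0.188, either way. A call with a gripper value outside its range is refused whole. The fingers move at their own pace and stop on an object; the grip force is fixed at half the most. Time passes only in rows, so rows that do not move let the fingers close. It gives the time, the measured TCP pose, the force and the opening at its end, in the units of the state.
- robot.get_obs(): the state, without advancing time (a new reading comes with each control period).
- snapshot(name): name is "scene" or "side" or "wrist"; returns a dict with "color" (480x640x3 uint8, red, green, blue), "range_z" (480x640 float32, m along the optical axis (not along the pixel's ray), 0 where there is no reading), "fov_y" (degrees; the focal length in pixels is half the picture's height over the tangent of half this angle, whatever the lens; pixels are square), "cx", "cy" (the principal point, pixels), "T" (4x4, takes a point from camera to world coordinates). Camera axes: x right, y down, z forward; pixel columns grow to the right and rows downward; lengths in m; the calibration is good to about 2 mm. A picture is of the moment at which its call begins.
- workorder.close_job(): hands the job in, once; it reports no verdict.
The state is a dict: "time": time; "joint_positions": joint angles; "qvel": joint speeds; "joint_torque": joint torques, N m; "tool_pos": TCP position; "ee_rot": TCP orientation; "wrist_force": force on the tool from outside, world axes, zero at the start; "wrist_torque": the same for the moment, N m; "width": finger opening in m.
Only numpy, scipy, OpenCV 4.12 (cv2) and the standard library are available. Lean on these libraries where they do the work, as an engineer would, in place of code of your own. Each camera call takes 0.05 s, during which the arm holds its last target.

## Working session

There is one attempt and no reset: what is moved stays moved. The work goes in short steps, Python scripts to look and compute and a tool call to move; the robot and the scene stay as the last step left them, time stands still between calls to the robot, and variables do not carry over. Pictures are saved under pics/ and viewed, and the job is handed in when it is done.

Besides the shell and the picture viewer there is one more tool, called after "Emit:" as a command line: name --argument value ..., lists and objects as JSON in quotes. play_rows: Moves the arm, as the interface text tells. Its arguments: {"type":"object","properties":{"steps":{"type":"array"}},"required":["steps"]}

```bash
ls -la; mkdir -p pics; cat > h.py <<'E'
import numpy as np, cv2, sys
from bench import robot, snapshot, workorder
def grab(n,tag):
    s=snapshot(n); cv2.imwrite(f'pics/{tag}.png',s['color'][:,:,::-1]); np.savez(f'pics/{tag}.npz',**s); return s
def load(tag): return dict(np.load(f'pics/{tag}.npz'))
def cloud(s):
    f=240/np.tan(np.radians(float(s['fov_y']))/2); v,u=np.mgrid[:480,:640]; z=s['range_z']
    p=np.stack([(u-s['cx'])/f*z,(v-s['cy'])/f*z,z],-1)
    w=p@s['T'][:3,:3].T+s['T'][:3,3]; w[z<=0]=np.nan; return w
def ray(s,u,v,h):
    f=240/np.tan(np.radians(float(s['fov_y']))/2)
    d=s['T'][:3,:3]@np.array([(u-s['cx'])/f,(v-s['cy'])/f,1]); o=s['T'][:3,3]
    return o+d*(h-o[2])/d[2]
def st():
    o=robot.get_obs(); 
    for k in o: print(k,np.round(o[k],4))
E
python3 - <<'E'
from h import *
for n in ['scene','side','wrist']:
    s=grab(n,n+'0'); print(n,s['fov_y'],s['cx'],s['cy'],np.round(s['T'],3).tolist())
st()
E
```

```text
total 12
drwxr-xr-x  3 agent agent 4096 Dec  6 15:33 .
drwxr-xr-x 23 root  root  4096 Dec  6 15:33 ..
drwxr-xr-x  2 agent agent 4096 Dec  6 15:33 pics
scene 55.65184784870314 318.9664931132935 232.58647040913613 [[-0.009, 0.542, -0.84, 1.418], [1.0, 0.001, -0.011, 0.109], [-0.005, -0.84, -0.542, 0.707], [0.0, 0.0, 0.0, 1.0]]
side 54.498313433900925 316.526595604847 246.92684387907687 [[0.98, -0.126, 0.152, 0.402], [-0.197, -0.562, 0.803, -0.768], [-0.016, -0.817, -0.576, 0.758], [0.0, 0.0, 0.0, 1.0]]
wrist 62.851638736927306 320.17540480017743 241.65292028221077 [[0.238, -0.93, -0.281, 0.213], [-0.971, -0.229, -0.066, -0.515], [-0.003, 0.288, -0.958, 0.384], [0.0, 0.0, 0.0, 1.0]]
time 0.15
joint_positions [-1.4331  0.0878  1.3719 -0.      1.6836 -0.1031]
qvel [-0.001  -0.0025 -0.0052 -0.0008  0.0005 -0.0017]
joint_torque [ 1.20000e-03 -3.40644e+01 -3.02792e+01  7.20000e-02  3.06000e-02
 -1.00000e-04]
tool_pos [ 0.1311 -0.5337  0.2046]
ee_rot [-1.5706  0.0017 -1.33  ]
wrist_force [ 0.0921 -0.6482 -0.4133]
wrist_torque [ 0.0091  0.005  -0.0118]
width 0.0939
```

View pics/scene0.png

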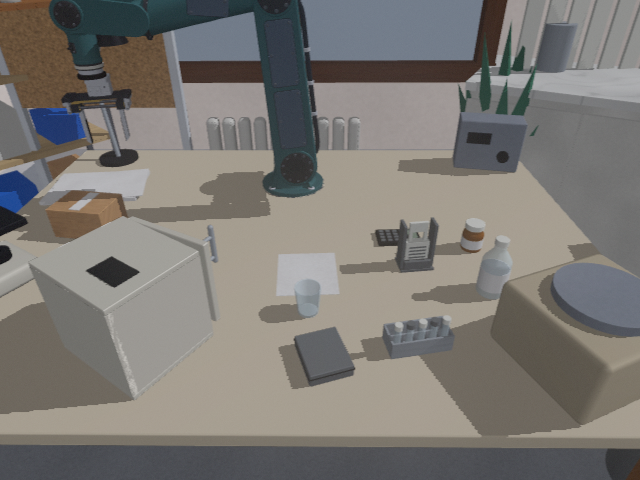

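View pics/side0.png

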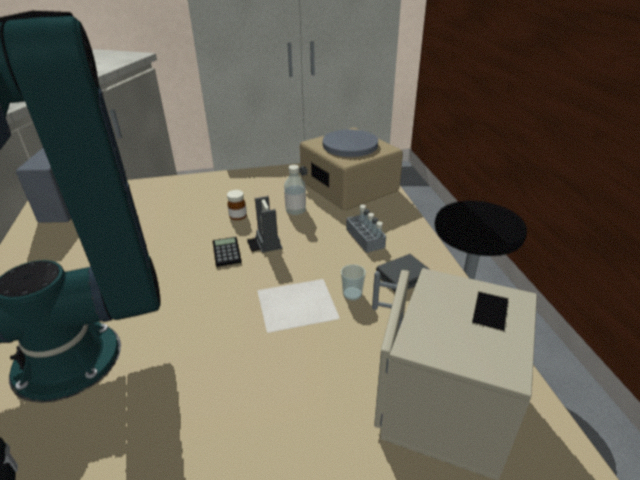

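View pics/wrist0.png

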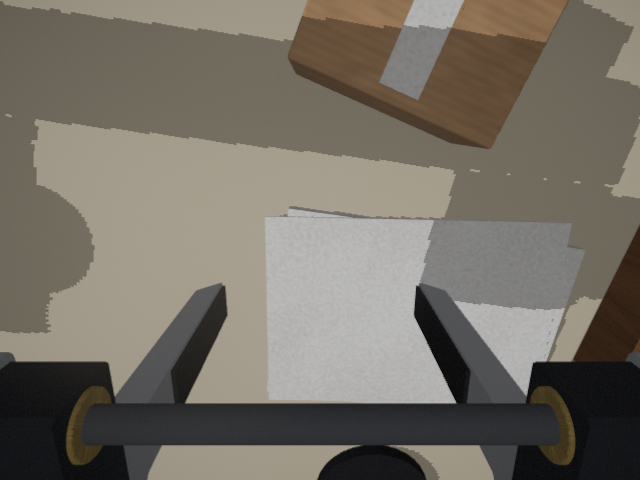

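The scene view shows the cabinet at lower left (its door faces image right, handle at about (212,243)), the dock with the white cassette at about (417,245), and the pad at about (307,272). The side view shows the handle at about (378,290) and the dock at about (266,225). Next I'll measure these from range.

```bash
python3 - <<'E'
from h import *
for n in ['scene0','side0']:
    s=load(n); w=cloud(s); np.save(f'pics/{n}_w.npy',w)
    print(n)
    m=(abs(w[...,2]-0.22)<0.006)&(w[...,0]>0.2)
    cnt,_=cv2.findContours(m.astype(np.uint8),0,2)
    for c in cnt:
        if cv2.contourArea(c)>300:
            mm=np.zeros(m.shape,np.uint8); cv2.drawContours(mm,[c],-1,1,-1); p=w[(mm>0)&m]
            r=cv2.minAreaRect(p[:,:2].astype(np.float32)); print('top',r,cv2.boxPoints(r).round(3).tolist(),p[:,2].mean())
    # dock/cassette area
    hsv=cv2.cvtColor(s['color'],cv2.COLOR_RGB2HSV)
    for lo,hi in [(0.015,0.035),(0.06,0.1),(0.11,0.14),(0.14,0.2)]:
        pass
s=load('scene0'); w=cloud(s)
def show(us,vs):
    for u,v in zip(us,vs): print((u,v),s['color'][v,u],w[v,u].round(3))
show([212,211,213,404,436,419,419,419,420,205,215,200],[232,250,238,222,222,228,240,255,265,240,290,250])
im=s['color']; 
cv2.imwrite('pics/z1.png',cv2.resize(im[190:290,360:500,::-1],None,fx=5,fy=5,interpolation=0))
cv2.imwrite('pics/z2.png',cv2.resize(im[200:320,140:260,::-1],None,fx=5,fy=5,interpolation=0))
im=load('side0')['color']; cv2.imwrite('pics/z3.png',cv2.resize(im[180:300,200:340,::-1],None,fx=5,fy=5,interpolation=0))
cv2.imwrite('pics/z4.png',cv2.resize(im[250:440,350:550,::-1],None,fx=3,fy=3,interpolation=0))
E
```

```text
scene0
top ((0.7286996245384216, -0.26917606592178345), (0.2352205514907837, 0.2348456084728241), 56.465030670166016) [[0.5659999847412109, -0.3019999861717224], [0.7620000243186951, -0.4320000112056732], [0.8920000195503235, -0.23600000143051147], [0.6959999799728394, -0.10599999874830246]] 0.2198613466030406
side0
top ((0.7272868156433105, -0.2684420943260193), (0.2340550273656845, 0.23494601249694824), 56.00083541870117) [[0.5640000104904175, -0.30000001192092896], [0.7590000033378601, -0.4309999942779541], [0.8899999856948853, -0.2370000034570694], [0.6949999928474426, -0.10599999874830246]] 0.2215608373475495
top ((0.7515456676483154, 1.3693739175796509), (0.8946368098258972, 0.06526143848896027), 0.6050552129745483) [[0.30399999022483826, 1.3969999551773071], [0.3050000071525574, 1.3320000171661377], [1.1990000009536743, 1.340999960899353], [1.1979999542236328, 1.406999945640564]] 0.21992405130497789
top ((1.707019329071045, 1.410576343536377), (0.16983924806118011, 1.8738068342208862), 4.867574214935303) [[1.5429999828338623, 2.3369998931884766], [1.7020000219345093, 0.4699999988079071], [1.871000051498413, 0.48399999737739563], [1.7120000123977661, 2.3510000705718994]] 0.21995426914516222
(212, 232) [122 126 133] [ 0.641 -0.119  0.207]
(211, 250) [113 113 113] [ 0.642 -0.127  0.163]
(213, 238) [122 126 133] [ 0.64  -0.119  0.192]
(404, 222) [111 110 111] [0.471 0.304 0.127]
(436, 222) [124 121 119] [0.47  0.382 0.127]
(419, 228) [138 139 137] [0.474 0.342 0.112]
(419, 240) [126 125 123] [0.47  0.347 0.074]
(419, 255) [134 135 132] [0.482 0.349 0.036]
(420, 265) [77 79 77] [0.495 0.352 0.015]
(205, 240) [157 162 171] [ 0.657 -0.131  0.198]
(215, 290) [158 155 147] [ 0.687 -0.118  0.093]
(200, 250) [120 119 112] [ 0.695 -0.132  0.2  ]
```

```bash
cd pics; python3 -c "
import cv2,numpy as np
a=[cv2.resize(cv2.imread(f'z{i}.png'),(400,300)) for i in (1,2,3,4)]
cv2.imwrite('zz.png',np.vstack([np.hstack(a[:2]),np.hstack(a[2:])]))"
```

```text
(no output)
```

View pics/zz.png

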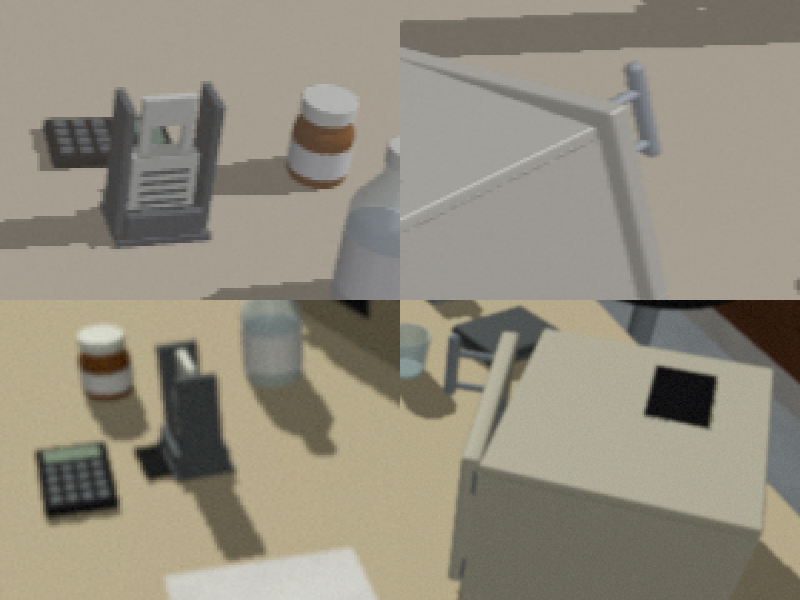

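```bash
python3 - <<'E'
from h import *
from scipy.optimize import least_squares
W={n:np.load(f'pics/{n}_w.npy') for n in ['scene0','side0']}
c=np.array([0.637,-0.12])
for n,w in W.items():
    p=w.reshape(-1,3); 
    m=(np.hypot(p[:,0]-c[0],p[:,1]-c[1])<0.02)&(p[:,2]>0.1)&(p[:,2]<0.235)
    q=p[m]; print(n,m.sum(),q[:,2].min(),q[:,2].max())
    for lo,hi in [(0.13,0.143),(0.15,0.19),(0.2,0.23)]:
        a=q[(q[:,2]>lo)&(q[:,2]<hi)]
        if len(a)<5: continue
        r=least_squares(lambda x:np.hypot(a[:,0]-x[0],a[:,1]-x[1])-0.006,c,loss='soft_l1',f_scale=0.002)
        print(lo,hi,len(a),a.mean(0).round(4),r.x.round(4))
# cabinet axes
yaw=np.arctan2(-0.131,0.196); ex=np.array([np.cos(yaw),np.sin(yaw)]); ey=np.array([-ex[1],ex[0]])
o=np.array([0.827,-0.334])
for n,w in W.items():
    p=w.reshape(-1,3); 
    d=p[:,:2]-o; X=d@ex; Y=d@ey
    m=(abs(p[:,2]-0.217)<0.012)&(abs(Y)<0.16)&(X>-0.3)&(X<0.05)
    # height profile vs X
    for y0 in (-0.09,-0.05,0,0.05,0.09):
        mm=m&(abs(Y-y0)<0.01)
        b=np.arange(-0.26,0.02,0.006); 
        print(n,y0,' '.join(f'{x*1000:.0f}:{np.median(p[mm&(abs(X-x)<0.003),2])*1000:.0f}' for x in b if (mm&(abs(X-x)<0.003)).sum()>2 and (x<-0.16 or x>-0.015)))
E
```

```text
scene0 241 0.13046268600734845 0.22298602649227184
0.13 0.143 20 [ 0.6404 -0.122   0.1367] [ 0.636  -0.1242]
0.15 0.19 96 [ 0.641  -0.1226  0.1704] [ 0.6369 -0.124 ]
0.2 0.23 61 [ 0.6403 -0.1228  0.2114] [ 0.6365 -0.124 ]
side0 297 0.13399042593037624 0.22474692338854307
0.13 0.143 19 [ 0.6348 -0.1283  0.1389] [ 0.6371 -0.1241]
0.15 0.19 114 [ 0.6366 -0.1285  0.1679] [ 0.6371 -0.1335]
0.2 0.23 88 [ 0.6369 -0.1283  0.2117] [ 0.6379 -0.1245]
scene0 -0.09 -218:214 -212:215 -206:215 -200:220 -194:220 -188:220 -182:220 -176:220 -170:220 -164:220 -14:220 -8:220 -2:215
scene0 -0.05 -224:214 -218:215 -212:214 -206:214 -200:220 -194:220 -188:220 -182:220 -176:220 -170:220 -164:220 -14:220 -8:220 -2:214
scene0 0 -224:215 -218:215 -212:211 -200:220 -194:220 -188:220 -182:220 -176:220 -170:220 -164:220 -14:220 -8:220 -2:216
scene0 0.05 -230:215 -224:215 -218:211 -200:220 -194:220 -188:220 -182:220 -176:219 -170:220 -164:220 -14:220 -8:220 -2:216
scene0 0.09 -236:214 -230:215 -224:214 -218:211 -200:220 -194:220 -188:220 -182:220 -176:220 -170:220 -164:220 -14:220 -8:220 -2:215
side0 -0.09 -218:216 -212:217 -206:216 -200:221 -194:222 -188:222 -182:222 -176:222 -170:222 -164:222 -14:222 -8:222 -2:221
side0 -0.05 -224:216 -218:217 -212:217 -206:215 -200:222 -194:222 -188:222 -182:222 -176:222 -170:222 -164:222 -14:222 -8:221 -2:221
side0 0 -230:215 -224:217 -218:217 -212:216 -200:222 -194:222 -188:222 -182:222 -176:222 -170:222 -164:222 -14:222 -8:222 -2:222
side0 0.05 -230:216 -224:217 -218:216 -200:222 -194:222 -188:222 -182:222 -176:222 -170:222 -164:222 -14:222 -8:222 -2:222
side0 0.09 -236:217 -230:217 -224:217 -218:214 -200:222 -194:222 -188:222 -182:222 -176:222 -170:222 -164:222 -14:222 -8:222 -2:221
```

```bash
python3 - <<'E'
from h import *
for n in ['scene0','side0']:
    s=load(n); w=np.load(f'pics/{n}_w.npy'); p=w.reshape(-1,3); col=s['color'].reshape(-1,3).astype(int)
    box=(p[:,0]>0.40)&(p[:,0]<0.54)&(p[:,1]>0.27)&(p[:,1]<0.42)
    for nm,lo,hi,b in [('cheektop',0.118,0.14,0),('all>60',0.04,0.14,0),('base',0.003,0.034,0)]:
        m=box&(p[:,2]>lo)&(p[:,2]<hi); q=p[m]
        r=cv2.minAreaRect(q[:,:2].astype(np.float32)); print(n,nm,m.sum(),r,q[:,2].max())
    # cheeks dark vs white
    bright=col.mean(1)
    m=box&(p[:,2]>0.122)&(p[:,2]<0.145)
    q=p[m]
    for a in (q[q[:,1]<0.343],q[q[:,1]>0.343]): 
        if len(a): print('  cheek',len(a),a.mean(0).round(4),a.min(0).round(4),a.max(0).round(4))
    print('z levels',np.histogram(p[box,2],bins=np.arange(0.09,0.14,0.004)))
    m=box&(p[:,2]>0.104)&(p[:,2]<0.135)&(p[:,1]>0.315)&(p[:,1]<0.372); q=p[m]
    print('  mid',len(q), q.mean(0) if len(q) else'', cv2.minAreaRect(q[:,:2].astype(np.float32)), q.max(0))
    # pad
    m=(abs(p[:,2])<0.01)&(p[:,0]>0.3)&(p[:,0]<0.75)&(p[:,1]>-0.1)&(p[:,1]<0.3)&(col.min(1)>165)&((col.max(1)-col.min(1))<25)
    q=p[m]; print('pad',len(q),cv2.minAreaRect(q[:,:2].astype(np.float32)),np.median(q,0))
    # obstacles list: clusters above 8mm
    m=((p[:,2]>0.01)&(p[:,2]<0.3)&(p[:,0]>0.25)&(p[:,0]<1.0)&(abs(p[:,1])<0.7)).reshape(480,640).astype(np.uint8)
    k,l,stt,_=cv2.connectedComponentsWithStats(m)
    for i in range(1,k):
        if stt[i,4]>60: a=p[(l==i).ravel()]; print('  obj',stt[i].tolist(),a.min(0).round(3),a.max(0).round(3))
E
```

```text
scene0 cheektop 204 ((0.47171837091445923, 0.3390708565711975), (0.04452763497829437, 0.0861709862947464), 7.3009233474731445) 0.12989669872172815
scene0 all>60 1176 ((0.47187304496765137, 0.3392822742462158), (0.044666558504104614, 0.08740800619125366), 7.671614646911621) 0.12989669872172815
scene0 base 507 ((0.4617904722690582, 0.3309159278869629), (0.11728572845458984, 0.09185460954904556), 16.207189559936523) 0.03397059036447825
  cheek 84 [0.4759 0.3145 0.1262] [0.4562 0.2953 0.1221] [0.4981 0.343  0.1299]
  cheek 70 [0.4692 0.3679 0.1262] [0.4446 0.344  0.1225] [0.4889 0.3841 0.1297]
z levels (array([39, 33, 32, 58, 50, 54, 50, 50, 58, 96,  0,  0]), array([0.09 , 0.094, 0.098, 0.102, 0.106, 0.11 , 0.114, 0.118, 0.122,
       0.126, 0.13 , 0.134, 0.138]))
  mid 197 [0.47289144 0.34030689 0.11756228] ((0.4687376916408539, 0.34606197476387024), (0.019960133358836174, 0.06074131280183792), 19.509037017822266) [0.47963262 0.37175187 0.1298967 ]
pad 2083 ((0.5077306032180786, 0.06588684767484665), (0.17389458417892456, 0.1503840684890747), 2.7767250537872314) [5.03141271e-01 6.459461
[... 1433 characters left out ...]
 0.3437834084033966), (0.05589519068598747, 0.03697017580270767), 88.95536041259766) [0.48437384 0.37189401 0.13183847]
pad 3011 ((0.5084490776062012, 0.06357456743717194), (0.17149141430854797, 0.15476259589195251), 2.737806558609009) [0.50632081 0.05744765 0.00287102]
  obj [284, 129, 119, 121, 8088] [0.542 0.229 0.01 ] [0.938 0.7   0.177]
  obj [227, 190, 20, 29, 471] [0.365 0.472 0.01 ] [0.422 0.529 0.087]
  obj [255, 195, 27, 55, 999] [0.439 0.291 0.01 ] [0.503 0.386 0.133]
  obj [212, 236, 30, 29, 653] [0.314 0.249 0.01 ] [0.389 0.377 0.021]
  obj [372, 253, 165, 225, 27209] [ 0.587 -0.43   0.01 ] [0.888 0.162 0.228]
  obj [341, 264, 25, 35, 702] [0.618 0.04  0.01 ] [0.677 0.104 0.076]
```

Emit:
play_rows --steps '[{"z":0.05},{"z":0.05},{"x":0.046,"y":0.037,"rz":-0.067},{"x":0.046,"y":0.037,"rz":-0.067},{"x":0.046,"y":0.037,"rz":-0.067},{"x":0.046,"y":0.037,"rz":-0.067},{"x":0.046,"y":0.037,"rz":-0.067},{"x":0.046,"y":0.037,"rz":-0.067}]'

```text
schema error: expected keys x, y, z, rx, ry, rz, hand
```

Emit:
play_rows --steps '[{"x":0.046,"y":0.037,"rz":-0.067},{"x":0.046,"y":0.037,"rz":-0.067},{"x":0.046,"y":0.037,"rz":-0.067},{"x":0.046,"y":0.037,"rz":-0.067},{"x":0.046,"y":0.037,"rz":-0.067},{"z":0.0}]'

```text
schema error: expected keys x, y, z, rx, ry, rz, hand
```

```bash
python3 - <<'E'
from h import *
st()
s=grab('wrist','wrist1')
w=cloud(s).reshape(-1,3)
m=(np.hypot(w[:,0]-.637,w[:,1]+.1243)<0.02)&(w[:,2]>0.14)&(w[:,2]<0.23); q=w[m]
print(len(q)); 
a=q[q[:,2]>0.212]; print(len(a),a.mean(0) if len(a) else '')
E
```

```text
time 0.15
joint_positions [-1.4331  0.0878  1.3719 -0.      1.6836 -0.1031]
qvel [-0.001  -0.0025 -0.0052 -0.0008  0.0005 -0.0017]
joint_torque [ 1.20000e-03 -3.40644e+01 -3.02792e+01  7.20000e-02  3.06000e-02
 -1.00000e-04]
tool_pos [ 0.1311 -0.5337  0.2046]
ee_rot [-1.5706  0.0017 -1.33  ]
wrist_force [ 0.0921 -0.6482 -0.4133]
wrist_torque [ 0.0091  0.005  -0.0118]
width 0.0939
0
0
```

View pics/wrist1.png

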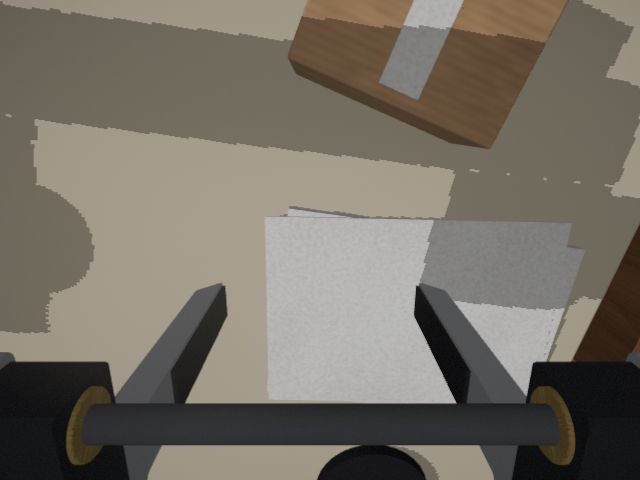

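All seven keys are needed in every row, so the arm hasn't moved.

Emit:
play_rows --steps '[{"x":0,"y":0,"z":0.05,"rx":0,"ry":0,"rz":0,"hand":0.094},{"x":0,"y":0,"z":0.05,"rx":0,"ry":0,"rz":0,"hand":0.094},{"x":0.046,"y":0.037,"z":0,"rx":0,"ry":0,"rz":-0.067,"hand":0.094},{"x":0.046,"y":0.037,"z":0,"rx":0,"ry":0,"rz":-0.067,"hand":0.094},{"x":0.046,"y":0.037,"z":0,"rx":0,"ry":0,"rz":-0.067,"hand":0.094},{"x":0.046,"y":0.037,"z":0,"rx":0,"ry":0,"rz":-0.067,"hand":0.094},{"x":0.046,"y":0.037,"z":0,"rx":0,"ry":0,"rz":-0.067,"hand":0.094},{"x":0.046,"y":0.037,"z":0,"rx":0,"ry":0,"rz":-0.067,"hand":0.094}]'

```text
time: 1.2
tool_pos: [0.4084, -0.3107, 0.3054]
ee_rot: [-1.571, -0.0, -1.734]
wrist_force: [0.3, -0.8, 0.0]
width: 0.0938
```

Emit:
play_rows --steps '[{"x":0.046,"y":0.037,"z":0,"rx":0,"ry":0,"rz":-0.067,"hand":0.094},{"x":0.046,"y":0.037,"z":0,"rx":0,"ry":0,"rz":-0.067,"hand":0.094},{"x":0.046,"y":0.037,"z":0,"rx":0,"ry":0,"rz":-0.067,"hand":0.094},{"x":0.046,"y":0.037,"z":0,"rx":0,"ry":0,"rz":-0.067,"hand":0.094},{"x":0.046,"y":0.037,"z":0,"rx":0,"ry":0,"rz":-0.067,"hand":0.094},{"x":0,"y":0,"z":0,"rx":0,"ry":0,"rz":0,"hand":0.094}]'

```text
time: 1.95
tool_pos: [0.6393, -0.1239, 0.3022]
ee_rot: [-1.575, -0.0, -2.062]
wrist_force: [-0.8, -0.5, -0.6]
width: 0.0939
```

```bash
python3 - <<'E'
from h import *
st()
s=grab('wrist','wrist1b')
w=cloud(s).reshape(-1,3)
m=(np.hypot(w[:,0]-.637,w[:,1]+.1243)<0.02)&(w[:,2]>0.14)&(w[:,2]<0.23); q=w[m]
print(len(q)); 
a=q[q[:,2]>0.212]; print(len(a),a.mean(0) if len(a) else '')
E
```

```text
time 1.95
joint_positions [-2.7890e-01  3.3130e-01  8.9180e-01  8.0000e-04  1.9230e+00  1.7829e+00]
qvel [-0.0587 -0.0575  0.0347 -0.0387  0.0195 -0.033 ]
joint_torque [  1.5745 -44.6185 -31.1951   0.2955  -0.1733   0.2197]
tool_pos [ 0.6393 -0.1239  0.3022]
ee_rot [-1.5754e+00 -2.0000e-04 -2.0615e+00]
wrist_force [-0.7701 -0.54   -0.6   ]
wrist_torque [ 0.0583  0.0117 -0.0052]
width 0.0939
605
244 [ 0.63731768 -0.12504554  0.21982943]
```

View pics/wrist1b.png

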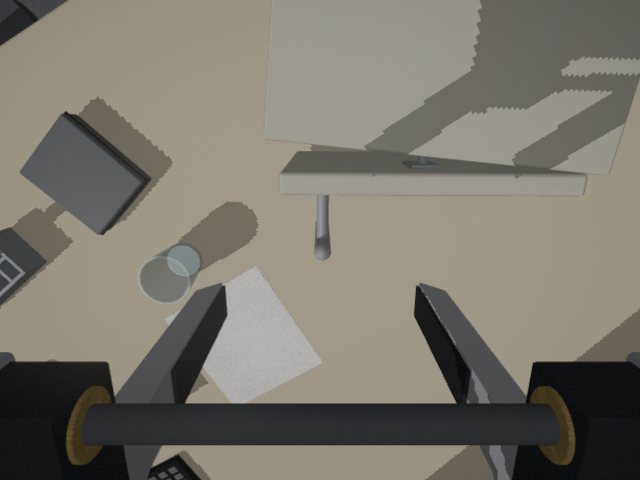

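The wrist view shows the handle's top at (322,252), centred between the fingers, and the door's outer edge at row 195, level with the jaw axis. I'll go down and grip.

Emit:
play_rows --steps '[{"x":-0.002,"y":-0.001,"z":-0.04,"rx":0,"ry":0,"rz":0,"hand":0.094},{"x":0,"y":0,"z":-0.04,"rx":0,"ry":0,"rz":0,"hand":0.094},{"x":0,"y":0,"z":-0.03,"rx":0,"ry":0,"rz":0,"hand":0.094},{"x":0,"y":0,"z":0,"rx":0,"ry":0,"rz":0,"hand":0.0},{"x":0,"y":0,"z":0,"rx":0,"ry":0,"rz":0,"hand":0.0},{"x":0,"y":0,"z":0,"rx":0,"ry":0,"rz":0,"hand":0.0},{"x":0,"y":0,"z":0,"rx":0,"ry":0,"rz":0,"hand":0.0},{"x":0,"y":0,"z":0,"rx":0,"ry":0,"rz":0,"hand":0.0}]'

```text
time: 3.0
tool_pos: [0.6355, -0.1282, 0.1963]
ee_rot: [-1.57, 0.0, -2.067]
wrist_force: [0.4, -0.8, -0.2]
width: 0.0474
```

```bash
python3 - <<'E'
from h import *
o=robot.get_obs(); t=o['tool_pos']; print(t,o['ee_rot'],o['width'],o['wrist_force'])
H=np.array([0.600,-0.309]); d=np.array(t[:2])-H; print(np.hypot(*d),'want .1885')
a0=np.arctan2(d[1],d[0])
# 15 rows of .1 rad: ease-in
angs=np.cumsum([0]+[.06]+[.1]*14+[.06]); 
P=np.array([H+np.hypot(*d)*np.array([np.cos(a0+a),np.sin(a0+a)]) for a in angs])
print(np.diff(P,axis=0).round(4).tolist(), P[-1])
E
```

```text
[ 0.63546167 -0.12819784  0.19627434] [-1.56957537e+00  1.43901455e-04 -2.06690644e+00] 0.04743825751498152 [ 0.37727021 -0.834738   -0.17207309]
0.18424697962088438 want .1885
[[-0.0109, 0.0018], [-0.0184, 0.0015], [-0.0184, -0.0003], [-0.0183, -0.0021], [-0.018, -0.004], [-0.0175, -0.0057], [-0.0168, -0.0074], [-0.016, -0.0091], [-0.015, -0.0106], [-0.0139, -0.0121], [-0.0126, -0.0134], [-0.0112, -0.0146], [-0.0097, -0.0157], [-0.0081, -0.0165], [-0.0064, -0.0173], [-0.003, -0.0106]] [ 0.4212316  -0.26440394]
```

Emit:
play_rows --steps '[{"x":0.002,"y":0.003,"z":-0.006,"rx":0,"ry":0,"rz":0,"hand":0.0},{"x":0,"y":0,"z":0,"rx":0,"ry":0,"rz":0,"hand":0.0},{"x":0,"y":0,"z":0,"rx":0,"ry":0,"rz":0,"hand":0.0},{"x":0,"y":0,"z":0,"rx":0,"ry":0,"rz":0,"hand":0.0},{"x":0,"y":0,"z":0,"rx":0,"ry":0,"rz":0,"hand":0.0}]'

```text
time: 3.62
tool_pos: [0.6374, -0.1246, 0.1894]
ee_rot: [-1.571, 0.001, -2.066]
wrist_force: [1.2, 2.3, -1.9]
width: 0.0111
```

```bash
python3 - <<'E'
from h import *
o=robot.get_obs(); t=o['tool_pos']; print(t,o['ee_rot'],o['width'],o['wrist_force'])
H=np.array([0.600,-0.309]); d=np.array(t[:2])-H; print(np.hypot(*d),'want .1885')
a0=np.arctan2(d[1],d[0])
angs=np.cumsum([0]+[.06]+[.1]*14+[.06]); 
P=np.array([H+np.hypot(*d)*np.array([np.cos(a0+a),np.sin(a0+a)]) for a in angs])
print(np.diff(P,axis=0).round(4).tolist(), P[-1])
E
```

```text
[ 0.63736164 -0.12455025  0.18935085] [-1.57105679e+00  1.00511401e-03 -2.06646680e+00] 0.011113874693823592 [ 1.21822957  2.26957987 -1.87338326]
0.18819564863141053 want .1885
[[-0.0111, 0.0019], [-0.0187, 0.0017], [-0.0188, -0.0002], [-0.0187, -0.0021], [-0.0184, -0.0039], [-0.0179, -0.0057], [-0.0173, -0.0075], [-0.0164, -0.0092], [-0.0154, -0.0108], [-0.0143, -0.0123], [-0.013, -0.0136], [-0.0115, -0.0149], [-0.01, -0.0159], [-0.0084, -0.0169], [-0.0066, -0.0176], [-0.0031, -0.0108]] [ 0.41768518 -0.26232121]
```

Emit:
play_rows --steps '[{"x":-0.0111,"y":0.0019,"z":0,"rx":0,"ry":0,"rz":0.06,"hand":0.0},{"x":-0.0187,"y":0.0017,"z":0,"rx":0,"ry":0,"rz":0.1,"hand":0.0},{"x":-0.0188,"y":-0.0002,"z":0,"rx":0,"ry":0,"rz":0.1,"hand":0.0},{"x":-0.0187,"y":-0.0021,"z":0,"rx":0,"ry":0,"rz":0.1,"hand":0.0},{"x":-0.0184,"y":-0.0039,"z":0,"rx":0,"ry":0,"rz":0.1,"hand":0.0},{"x":-0.0179,"y":-0.0057,"z":0,"rx":0,"ry":0,"rz":0.1,"hand":0.0}]'

```text
time: 4.38
tool_pos: [0.533, -0.1328, 0.1893]
ee_rot: [-1.571, 0.001, -1.503]
wrist_force: [2.1, 0.3, -2.1]
width: 0.0114
```

Forces are small, so I'll carry on along the arc.

Emit:
play_rows --steps '[{"x":-0.0173,"y":-0.0075,"z":0,"rx":0,"ry":0,"rz":0.1,"hand":0.0},{"x":-0.0164,"y":-0.0092,"z":0,"rx":0,"ry":0,"rz":0.1,"hand":0.0},{"x":-0.0154,"y":-0.0108,"z":0,"rx":0,"ry":0,"rz":0.1,"hand":0.0},{"x":-0.0143,"y":-0.0123,"z":0,"rx":0,"ry":0,"rz":0.1,"hand":0.0},{"x":-0.013,"y":-0.0136,"z":0,"rx":0,"ry":0,"rz":0.1,"hand":0.0},{"x":-0.0115,"y":-0.0149,"z":0,"rx":0,"ry":0,"rz":0.1,"hand":0.0},{"x":-0.01,"y":-0.0159,"z":0,"rx":0,"ry":0,"rz":0.1,"hand":0.0},{"x":-0.0084,"y":-0.0169,"z":0,"rx":0,"ry":0,"rz":0.1,"hand":0.0}]'

```text
time: 5.38
tool_pos: [0.4267, -0.2345, 0.1893]
ee_rot: [-1.57, 0.001, -0.703]
wrist_force: [1.9, 1.3, -2.8]
width: 0.0115
```

Emit:
play_rows --steps '[{"x":-0.0066,"y":-0.0176,"z":0,"rx":0,"ry":0,"rz":0.1,"hand":0.0},{"x":-0.0031,"y":-0.0108,"z":0,"rx":0,"ry":0,"rz":0.06,"hand":0.0},{"x":0,"y":0,"z":0,"rx":0,"ry":0,"rz":0,"hand":0.0},{"x":0,"y":0,"z":0,"rx":0,"ry":0,"rz":0,"hand":0.0}]'

```text
time: 5.88
tool_pos: [0.4171, -0.2631, 0.1893]
ee_rot: [-1.572, 0.001, -0.548]
wrist_force: [-0.3, -0.5, -2.6]
width: 0.011
```

```bash
python3 - <<'E'
from h import *
grab('scene','scene2'); o=robot.get_obs(); print(o['tool_pos'],o['ee_rot'],o['joint_positions'])
E
```

```text
[ 0.41720387 -0.26287928  0.1892846 ] [-1.57160787e+00  6.52330561e-04 -5.47703441e-01] [-6.76654270e-01 -3.57524191e-02  1.52843951e+00 -8.91447164e-04
  1.64944808e+00 -1.29020894e-01]
```

View pics/scene2.png

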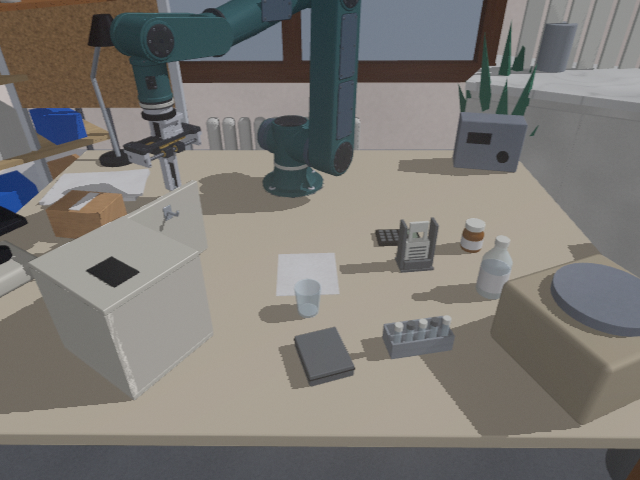

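Door is open about 90°. The hook is visible at about (170,213). I'll release the handle, lift, and look.

Emit:
play_rows --steps '[{"x":0,"y":0,"z":0,"rx":0,"ry":0,"rz":0,"hand":0.05},{"x":0,"y":0,"z":0,"rx":0,"ry":0,"rz":0,"hand":0.05},{"x":0,"y":0,"z":0,"rx":0,"ry":0,"rz":0,"hand":0.05},{"x":0,"y":0,"z":0,"rx":0,"ry":0,"rz":0,"hand":0.05},{"x":0,"y":0,"z":0.05,"rx":0,"ry":0,"rz":0,"hand":0.05},{"x":0,"y":0,"z":0.05,"rx":0,"ry":0,"rz":0,"hand":0.05},{"x":0.0,"y":0.05,"z":0.02,"rx":0,"ry":0,"rz":0,"hand":0.05},{"x":0,"y":0.05,"z":0,"rx":0,"ry":0,"rz":0,"hand":0.05}]'

```text
time: 6.92
tool_pos: [0.4183, -0.1626, 0.3121]
ee_rot: [-1.57, -0.005, -0.549]
wrist_force: [-0.2, -0.2, 0.5]
width: 0.05
```

```bash
python3 - <<'E'
from h import *
grab('wrist','wrist3');grab('scene','scene3');grab('side','side3'); o=robot.get_obs(); print(o['tool_pos'],o['ee_rot'])
a=[cv2.resize(cv2.imread(f'pics/{n}3.png'),(400,300)) for n in ('wrist','side')]
b=cv2.imread('pics/scene3.png')[150:300,130:330]; 
cv2.imwrite('pics/m3.png',np.vstack([np.hstack(a),np.hstack([cv2.resize(b,(400,300)),cv2.resize(cv2.imread('pics/side3.png')[240:400,280:493],(400,300))])]))
E
```

```text
[ 0.41771703 -0.16158713  0.31048438] [-1.57079943 -0.00235379 -0.54364676]
```

View pics/m3.png

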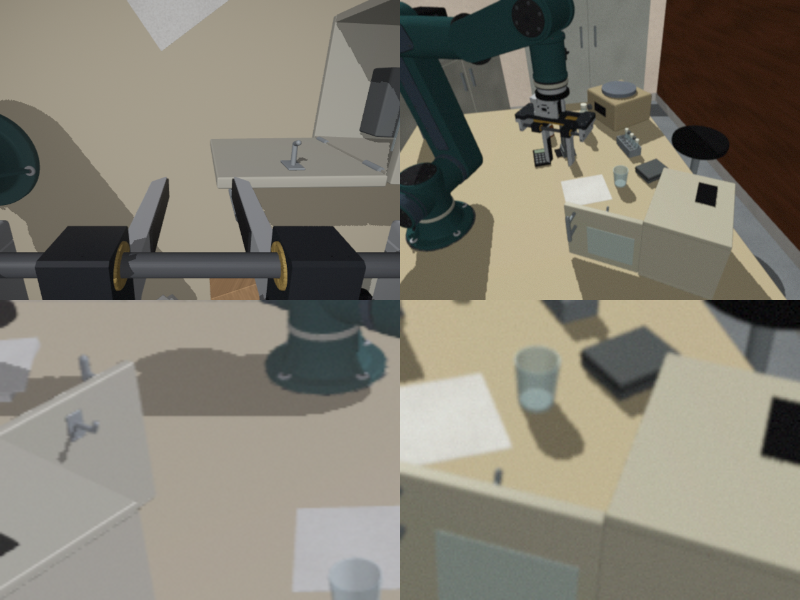

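The wrist view shows the door's inner face and the hook, at about (470,245) in full-size pixels. I'll measure both there.

```bash
cat > door.py <<'E'
from h import *
from scipy.optimize import least_squares
def door(tags,H=np.array([0.600,-0.309]),th0=1.0):
    for t in tags:
        w=cloud(load(t)).reshape(-1,3)
        th=th0
        ex=np.array([np.cos(th),np.sin(th)]); ey=np.array([-ex[1],ex[0]])
        d=w[:,:2]-H; X=d@ex; Y=d@ey
        m=(Y>0.02)&(Y<0.205)&(abs(X)<0.04)&(abs(w[:,2]-0.215)<0.004)
        q=np.c_[X,Y][m]; q=q[(abs(q[:,0]+.008)<0.02)]
        if len(q)<30: print(t,'few',len(q)); continue
        # midline of door top
        bins=np.arange(0.03,0.2,0.01); mid=[];ys=[]
        for b in bins:
            a=q[abs(q[:,1]-b)<0.005,0]
            if len(a)>8: mid.append((np.percentile(a,3)+np.percentile(a,97))/2); ys.append(b)
        k=np.polyfit(ys,mid,1); print(t,'mid at hinge',k[1].round(4),'want -.008; slope',k[0].round(4),'=> yaw',(th-k[0]).round(4),'Ymax',q[:,1].max(),'widths',(np.percentile(q[:,0],97)-np.percentile(q[:,0],3)).round(4))
        m=(Y>0.06)&(Y<0.15)&(X>0.008)&(X<0.06)&(w[:,2]>0.15)&(w[:,2]<0.215)
        q=np.c_[X,Y,w[:,2]][m]
        top=q[q[:,2]>q[:,2].max()-0.006] if len(q) else q
        print('   hookpts',len(q), 'max',q.max(0).round(4) if len(q) else '', 'tip X,Y,z',np.median(top,0).round(4) if len(q) else '','Ymed',np.median(q[:,1]).round(4))
E
python3 - <<'E'
from door import *
door(['wrist3','scene3','side3'])
E
```

```text
wrist3 mid at hinge -0.0085 want -.008; slope -0.0203 => yaw 1.0203 Ymax 0.20495534035597873 widths 0.0165
   hookpts 300 max [0.0357 0.1103 0.195 ] tip X,Y,z [0.0328 0.1076 0.1926] Ymed 0.1077
scene3 mid at hinge -0.0061 want -.008; slope -0.0324 => yaw 1.0324 Ymax 0.20434203454854283 widths 0.0173
   hookpts 36 max [0.0357 0.1091 0.1938] tip X,Y,z [0.0349 0.105  0.1917] Ymed 0.1041
side3 mid at hinge -0.0092 want -.008; slope -0.034 => yaw 1.034 Ymax 0.20480420830842155 widths 0.0173
   hookpts 36 max [0.0351 0.1098 0.1953] tip X,Y,z [0.0309 0.1053 0.1923] Ymed 0.1051
```

Emit:
play_rows --steps '[{"x":0.006,"y":0.056,"z":0,"rx":0,"ry":0,"rz":0.075,"hand":0.05},{"x":0.006,"y":0.056,"z":0,"rx":0,"ry":0,"rz":0.075,"hand":0.05},{"x":0.006,"y":0.056,"z":0,"rx":0,"ry":0,"rz":0.075,"hand":0.05},{"x":0.006,"y":0.056,"z":0,"rx":0,"ry":0,"rz":0.075,"hand":0.05},{"x":0.006,"y":0.056,"z":0,"rx":0,"ry":0,"rz":0.075,"hand":0.05},{"x":0.006,"y":0.056,"z":0,"rx":0,"ry":0,"rz":0.075,"hand":0.05},{"x":0.006,"y":0.056,"z":0,"rx":0,"ry":0,"rz":0.075,"hand":0.05},{"x":0.006,"y":0.056,"z":0,"rx":0,"ry":0,"rz":0.075,"hand":0.05}]'

```text
time: 8.07
tool_pos: [0.4666, 0.2859, 0.3087]
ee_rot: [-1.572, 0.0, 0.054]
wrist_force: [0.0, 0.1, 0.4]
width: 0.0498
```

Emit:
play_rows --steps '[{"x":0.005,"y":0.053,"z":-0.02,"rx":0,"ry":0,"rz":0.075,"hand":0.05},{"x":0,"y":0,"z":-0.02,"rx":0,"ry":0,"rz":0,"hand":0.05},{"x":0,"y":0,"z":0,"rx":0,"ry":0,"rz":0,"hand":0.05}]'

```text
time: 8.45
tool_pos: [0.4706, 0.3373, 0.2661]
ee_rot: [-1.574, 0.005, 0.128]
wrist_force: [0.1, 0.2, 0.6]
width: 0.0496
```

```bash
python3 - <<'E'
from h import *
s=grab('wrist','wrist4'); o=robot.get_obs(); print(o['tool_pos'],o['ee_rot'])
p=cloud(s).reshape(-1,3)
box=(p[:,0]>0.40)&(p[:,0]<0.54)&(p[:,1]>0.27)&(p[:,1]<0.41)
print(np.histogram(p[box,2],bins=np.arange(0.0,0.14,0.004)))
for lo,hi in [(0.12,0.135),(0.09,0.14)]:
    q=p[box&(p[:,2]>lo)&(p[:,2]<hi)]; print(len(q),cv2.minAreaRect(q[:,:2].astype(np.float32)))
E
```

```text
[0.47102924 0.3371717  0.26807708] [-1.57242099  0.00246169  0.12681643]
(array([6065, 1712,   65,   40,   13,   17,  381,  806,   41,   23,   18,
         51,   16,   38,   37,   35,   70,   47,  390,  512,   81,   54,
         84,   53,  110,   64,  112,   80,  103,   87,  113,  614,  966,
          0]), array([0.   , 0.004, 0.008, 0.012, 0.016, 0.02 , 0.024, 0.028, 0.032,
       0.036, 0.04 , 0.044, 0.048, 0.052, 0.056, 0.06 , 0.064, 0.068,
       0.072, 0.076, 0.08 , 0.084, 0.088, 0.092, 0.096, 0.1  , 0.104,
       0.108, 0.112, 0.116, 0.12 , 0.124, 0.128, 0.132, 0.136]))
1693 ((0.4695836007595062, 0.34081435203552246), (0.03972049057483673, 0.08554162830114365), 7.444612503051758)
2364 ((0.4696095585823059, 0.3408961594104767), (0.03994397819042206, 0.08572591096162796), 7.3219099044799805)
```

View pics/wrist4.png

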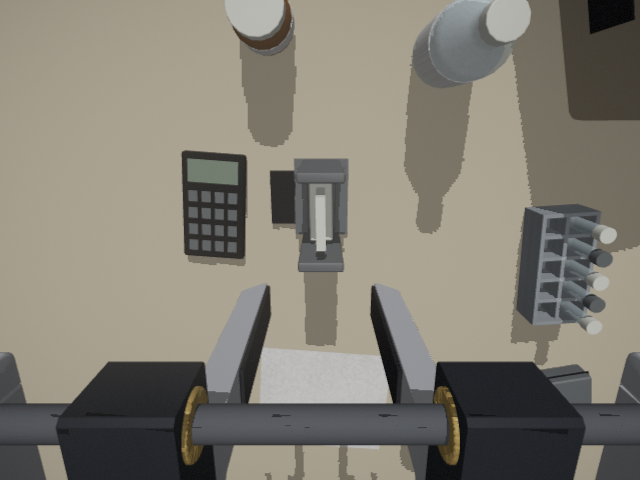

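The wrist view shows the cassette's top plate as the light strip at (320,222), centred between the cheeks. I'll go down, grip across its thickness, and lift.

Emit:
play_rows --steps '[{"x":-0.0015,"y":0.004,"z":-0.04,"rx":0,"ry":0,"rz":0,"hand":0.05},{"x":0,"y":0,"z":-0.04,"rx":0,"ry":0,"rz":0,"hand":0.05},{"x":0,"y":0,"z":-0.04,"rx":0,"ry":0,"rz":0,"hand":0.05},{"x":0,"y":0,"z":-0.04,"rx":0,"ry":0,"rz":0,"hand":0.05},{"x":0,"y":0,"z":-0.012,"rx":0,"ry":0,"rz":0,"hand":0.03},{"x":0,"y":0,"z":0,"rx":0,"ry":0,"rz":0,"hand":0.03}]'

```text
time: 9.25
tool_pos: [0.4698, 0.3416, 0.0983]
ee_rot: [-1.571, -0.001, 0.127]
wrist_force: [0.1, -0.3, 0.2]
width: 0.0337
```

```bash
python3 - <<'E'
from h import *
grab('scene','scene5'); o=robot.get_obs(); print(o['tool_pos'],o['ee_rot'],o['width'],o['wrist_force'])
cv2.imwrite('pics/z5.png',cv2.resize(cv2.imread('pics/scene5.png')[180:290,360:507],(800,600)))
E
```

```text
[0.47038629 0.34214032 0.09951993] [-1.56967122 -0.00292051  0.12709359] 0.031117644189264982 [ 0.5420117  -1.01087028  0.61537001]
```

View pics/z5.png

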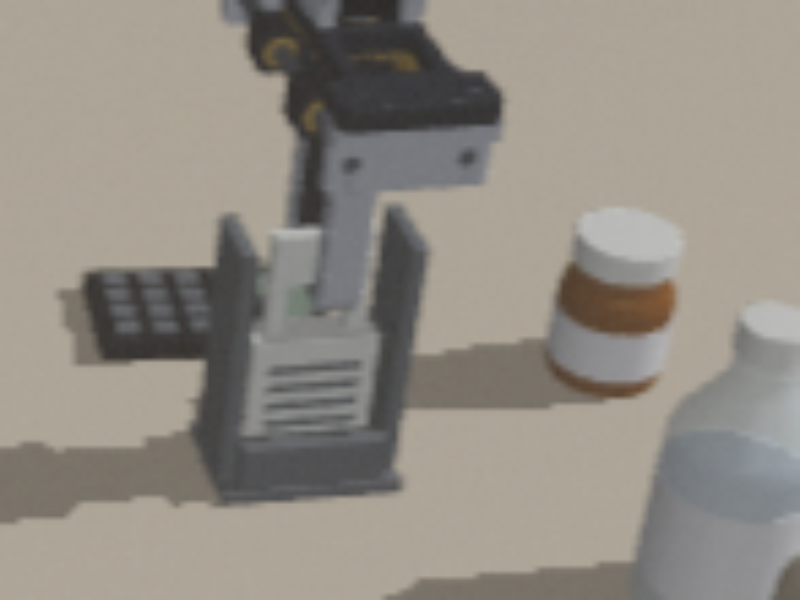

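The near finger hangs in front of the plate at (345,240) in this crop, and the cassette is between the cheeks. I'll close and lift.

Emit:
play_rows --steps '[{"x":0,"y":0,"z":0,"rx":0,"ry":0,"rz":0,"hand":0.0},{"x":0,"y":0,"z":0,"rx":0,"ry":0,"rz":0,"hand":0.0},{"x":0,"y":0,"z":0,"rx":0,"ry":0,"rz":0,"hand":0.0},{"x":0,"y":0,"z":0,"rx":0,"ry":0,"rz":0,"hand":0.0},{"x":0,"y":0,"z":0,"rx":0,"ry":0,"rz":0,"hand":0.0}]'

```text
time: 9.93
tool_pos: [0.4696, 0.3425, 0.0987]
ee_rot: [-1.57, -0.002, 0.128]
wrist_force: [0.6, -0.6, 6.3]
width: 0.0077
```

Emit:
play_rows --steps '[{"x":0,"y":0,"z":0.01,"rx":0,"ry":0,"rz":0,"hand":0.0},{"x":0,"y":0,"z":0.02,"rx":0,"ry":0,"rz":0,"hand":0.0},{"x":0,"y":0,"z":0.04,"rx":0,"ry":0,"rz":0,"hand":0.0},{"x":0,"y":0,"z":0.04,"rx":0,"ry":0,"rz":0,"hand":0.0},{"x":0,"y":0,"z":0.04,"rx":0,"ry":0,"rz":0,"hand":0.0}]'

```text
time: 10.55
tool_pos: [0.4686, 0.3418, 0.248]
ee_rot: [-1.572, 0.002, 0.128]
wrist_force: [-0.2, 1.7, -1.5]
width: 0.0081
```

```bash
python3 - <<'E'
from h import *
grab('scene','scene6'); o=robot.get_obs(); print(o['tool_pos'],o['ee_rot'],o['width'],o['wrist_force'])
E
```

```text
[0.47060442 0.34296105 0.25501372] [-1.56703683 -0.00894577  0.12798182] 0.007908585936572921 [0.48124212 0.54534682 3.01739434]
```

View pics/scene6.png

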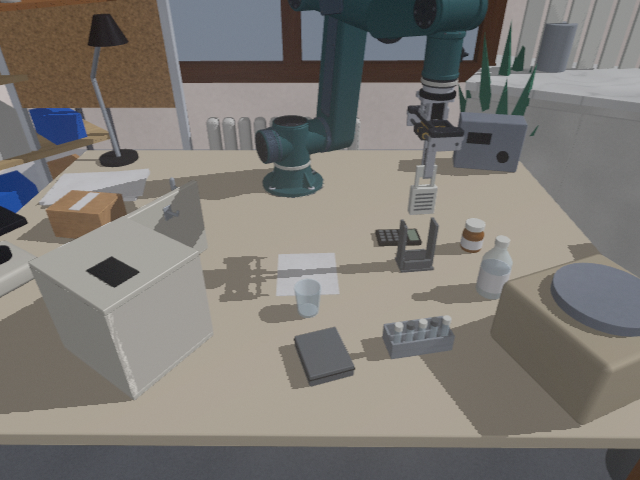

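The cassette is held at about (423,195) and clear of the dock. I'll carry it to the pad, turning it on the way.

Emit:
play_rows --steps '[{"x":0.0025,"y":-0.02,"z":0.01,"rx":0,"ry":0,"rz":0.03,"hand":0.0},{"x":0.0025,"y":-0.03,"z":0,"rx":0,"ry":0,"rz":0.09,"hand":0.0},{"x":0.0025,"y":-0.03,"z":0,"rx":0,"ry":0,"rz":0.1,"hand":0.0},{"x":0.0025,"y":-0.03,"z":0,"rx":0,"ry":0,"rz":0.1,"hand":0.0},{"x":0.0025,"y":-0.03,"z":0,"rx":0,"ry":0,"rz":0.1,"hand":0.0},{"x":0.0025,"y":-0.03,"z":0,"rx":0,"ry":0,"rz":0.1,"hand":0.0},{"x":0.0025,"y":-0.03,"z":0,"rx":0,"ry":0,"rz":0.1,"hand":0.0},{"x":0.0025,"y":-0.03,"z":0,"rx":0,"ry":0,"rz":0.1,"hand":0.0}]'

```text
time: 11.6
tool_pos: [0.4886, 0.111, 0.2562]
ee_rot: [-1.569, 0.001, 0.851]
wrist_force: [0.4, 0.1, -1.2]
width: 0.0078
```

Emit:
play_rows --steps '[{"x":0.0025,"y":-0.03,"z":-0.01,"rx":0,"ry":0,"rz":0.1,"hand":0.0},{"x":0.0025,"y":-0.025,"z":-0.03,"rx":0,"ry":0,"rz":0.08,"hand":0.0},{"x":0,"y":0,"z":-0.04,"rx":0,"ry":0,"rz":0,"hand":0.0},{"x":0,"y":0,"z":-0.04,"rx":0,"ry":0,"rz":0,"hand":0.0},{"x":0,"y":0,"z":-0.025,"rx":0,"ry":0,"rz":0,"hand":0.0},{"x":0,"y":0,"z":-0.015,"rx":0,"ry":0,"rz":0,"hand":0.0},{"x":0,"y":0,"z":0,"rx":0,"ry":0,"rz":0,"hand":0.0},{"x":0,"y":0,"z":0,"rx":0,"ry":0,"rz":0,"hand":0.0}]'

```text
time: 12.6
tool_pos: [0.4949, 0.0571, 0.0987]
ee_rot: [-1.573, -0.001, 1.028]
wrist_force: [-0.6, -0.2, -1.2]
width: 0.0077
```

```bash
python3 - <<'E'
from h import *
grab('side','side7');grab('scene','scene7'); o=robot.get_obs(); print(o['tool_pos'],o['ee_rot'],o['width'],o['wrist_force'])
cv2.imwrite('pics/z7.png',np.hstack([cv2.resize(cv2.imread('pics/side7.png')[190:340,220:370],(400,400)),cv2.resize(cv2.imread('pics/scene7.png')[160:310,230:380],(400,400))]))
w=cloud(load('scene7')).reshape(-1,3); m=(abs(w[:,0]-.495)<.07)&(abs(w[:,1]-.057)<.05)&(w[:,2]<.09)&(w[:,2]>.004); print(w[m].min(0))
E
```

```text
[0.4951077  0.05708917 0.09904765] [-1.57330607 -0.00159773  1.02809836] 0.007813838744371738 [ 0.80608033 -0.429837   -0.78281485]
[0.47471198 0.02223545 0.00439936]
```

View pics/z7.png

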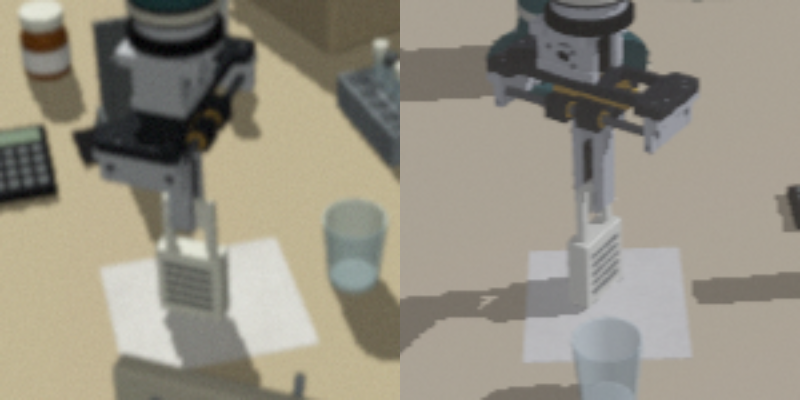

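The cassette hangs upright just above the pad, so I'll lower it the last few mm.

Emit:
play_rows --steps '[{"x":0,"y":0,"z":-0.003,"rx":0,"ry":0,"rz":0,"hand":0.0},{"x":0,"y":0,"z":-0.002,"rx":0,"ry":0,"rz":0,"hand":0.0},{"x":0,"y":0,"z":-0.0005,"rx":0,"ry":0,"rz":0,"hand":0.0},{"x":0,"y":0,"z":0,"rx":0,"ry":0,"rz":0,"hand":0.0},{"x":0,"y":0,"z":0,"rx":0,"ry":0,"rz":0,"hand":0.0}]'

```text
time: 13.32
tool_pos: [0.4945, 0.057, 0.0927]
ee_rot: [-1.572, -0.001, 1.028]
wrist_force: [-1.0, 0.8, 4.8]
width: 0.0077
```

Emit:
play_rows --steps '[{"x":0,"y":0,"z":0,"rx":0,"ry":0,"rz":0,"hand":0.04},{"x":0,"y":0,"z":0,"rx":0,"ry":0,"rz":0,"hand":0.04},{"x":0,"y":0,"z":0,"rx":0,"ry":0,"rz":0,"hand":0.04},{"x":0,"y":0,"z":0,"rx":0,"ry":0,"rz":0,"hand":0.04},{"x":0,"y":0,"z":0,"rx":0,"ry":0,"rz":0,"hand":0.04},{"x":0,"y":0,"z":0.03,"rx":0,"ry":0,"rz":0,"hand":0.04},{"x":0,"y":0,"z":0.05,"rx":0,"ry":0,"rz":0,"hand":0.06},{"x":0,"y":0,"z":0.05,"rx":0,"ry":0,"rz":0,"hand":0.08}]'

```text
time: 14.32
tool_pos: [0.4937, 0.0571, 0.2231]
ee_rot: [-1.57, 0.0, 1.028]
wrist_force: [0.5, 0.9, -0.8]
width: 0.0565
```

Emit:
play_rows --steps '[{"x":0,"y":0,"z":0.02,"rx":0,"ry":0,"rz":-0.174,"hand":0.08},{"x":0,"y":0,"z":0,"rx":0,"ry":0,"rz":-0.175,"hand":0.08},{"x":0,"y":0,"z":0,"rx":0,"ry":0,"rz":-0.175,"hand":0.08},{"x":0,"y":0,"z":0,"rx":0,"ry":0,"rz":-0.174,"hand":0.08},{"x":0,"y":0,"z":0,"rx":0,"ry":0,"rz":-0.175,"hand":0.08},{"x":0,"y":0,"z":0,"rx":0,"ry":0,"rz":-0.174,"hand":0.08},{"x":0,"y":0,"z":0,"rx":0,"ry":0,"rz":-0.175,"hand":0.08},{"x":0,"y":0,"z":0,"rx":0,"ry":0,"rz":-0.174,"hand":0.08}]'

```text
time: 15.32
tool_pos: [0.494, 0.0571, 0.242]
ee_rot: [-1.571, -0.0, -0.374]
wrist_force: [-0.3, -0.4, 1.7]
width: 0.0801
```

Emit:
play_rows --steps '[{"x":0,"y":0,"z":0,"rx":0,"ry":0,"rz":-0.175,"hand":0.08},{"x":0,"y":0,"z":0,"rx":0,"ry":0,"rz":0,"hand":0.08},{"x":0,"y":0,"z":0,"rx":0,"ry":0,"rz":0,"hand":0.08}]'

```text
time: 15.7
tool_pos: [0.494, 0.057, 0.242]
ee_rot: [-1.571, -0.0, -0.541]
wrist_force: [0.5, 0.2, -0.5]
width: 0.0802
```

```bash
python3 - <<'E'
from h import *
s=grab('wrist','wrist8'); sc=grab('scene','scene8'); o=robot.get_obs(); print(o['time'],o['tool_pos'],o['ee_rot'],o['width'],o['wrist_force'])
for s in (s,sc):
    p=cloud(s).reshape(-1,3)
    box=(abs(p[:,0]-.495)<.05)&(abs(p[:,1]-.057)<.05)
    for lo,hi in [(0.116,0.13),(0.1,0.13),(0.062,0.078)]:
        q=p[box&(p[:,2]>lo)&(p[:,2]<hi)]; print(lo,len(q),cv2.minAreaRect(q[:,:2].astype(np.float32)),q[:,2].max())
E
```

```text
15.8 [0.49403456 0.05706678 0.24199545] [-1.57083394e+00 -4.11463708e-05 -5.41440053e-01] 0.08011680316491754 [-0.34075226 -0.10459223 -2.18171197]
0.116 689 ((0.49634402990341187, 0.05573977902531624), (0.008568573743104935, 0.04552042484283447), 58.70783233642578) 0.12469212599312479
0.1 965 ((0.4962129294872284, 0.05581945925951004), (0.008568573743104935, 0.0458272323012352), 58.70783233642578) 0.12469212599312479
0.062 1007 ((0.4965398907661438, 0.0557943731546402), (0.02216171845793724, 0.05957268178462982), 58.78636169433594) 0.07759059153072251
0.116 64 ((0.49816060066223145, 0.055324919521808624), (0.01239749789237976, 0.05067425221204758), 57.60078048706055) 0.1243109615449749
0.1 141 ((0.49816060066223145, 0.055324919521808624), (0.01239749789237976, 0.05067425221204758), 57.60078048706055) 0.1243109615449749
0.062 165 ((0.500140905380249, 0.05494314432144165), (0.024749580770730972, 0.0590449683368206), 60.149478912353516) 0.07772591857462652
```

View pics/wrist8.png

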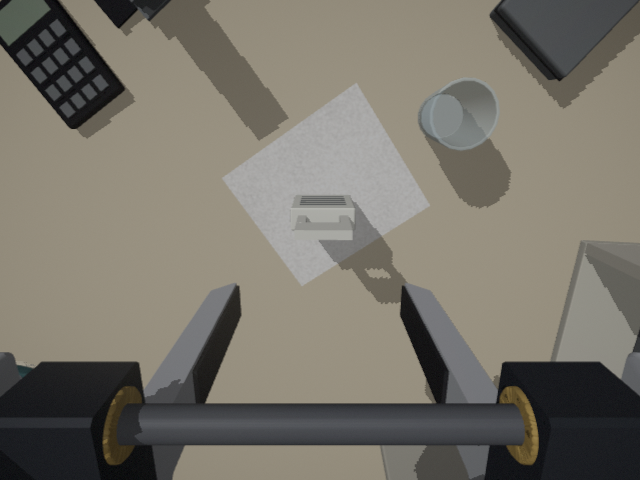

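The cassette stands upright at (323,215) in the wrist view. Range gives its centre as (0.496, 0.056) with its x axis at 1.025 rad, matching the jaws. I'll take it by the narrow edges.

Emit:
play_rows --steps '[{"x":0.002,"y":-0.001,"z":-0.05,"rx":0,"ry":0,"rz":-0.004,"hand":0.08},{"x":0,"y":0,"z":-0.05,"rx":0,"ry":0,"rz":0,"hand":0.08},{"x":0,"y":0,"z":-0.04,"rx":0,"ry":0,"rz":0,"hand":0.08},{"x":0,"y":0,"z":-0.014,"rx":0,"ry":0,"rz":0,"hand":0.08},{"x":0,"y":0,"z":0,"rx":0,"ry":0,"rz":0,"hand":0.06},{"x":0,"y":0,"z":0,"rx":0,"ry":0,"rz":0,"hand":0.04},{"x":0,"y":0,"z":0,"rx":0,"ry":0,"rz":0,"hand":0.03},{"x":0,"y":0,"z":0,"rx":0,"ry":0,"rz":0,"hand":0.0}]'

```text
time: 16.8
tool_pos: [0.4969, 0.0561, 0.0894]
ee_rot: [-1.569, -0.002, -0.547]
wrist_force: [-0.2, 0.2, 2.8]
width: 0.0458
```

Emit:
play_rows --steps '[{"x":0,"y":0,"z":0,"rx":0,"ry":0,"rz":0,"hand":0.0},{"x":0,"y":0,"z":0,"rx":0,"ry":0,"rz":0,"hand":0.0},{"x":0,"y":0,"z":0,"rx":0,"ry":0,"rz":0,"hand":0.0},{"x":0,"y":0,"z":0,"rx":0,"ry":0,"rz":0,"hand":0.0}]'

```text
time: 17.3
tool_pos: [0.4969, 0.0561, 0.0894]
ee_rot: [-1.569, -0.002, -0.547]
wrist_force: [0.1, 0.6, 6.1]
width: 0.0458
```

```bash
python3 - <<'E'
from h import *
grab('side','side9');grab('scene','scene9'); o=robot.get_obs(); print(o['time'],o['tool_pos'],o['ee_rot'],o['width'],o['wrist_force'])
cv2.imwrite('pics/z9.png',np.hstack([cv2.resize(cv2.imread('pics/side9.png')[190:340,220:370],(400,400)),cv2.resize(cv2.imread('pics/scene9.png')[160:310,230:380],(400,400))]))
E
```

```text
17.4 [0.49691939 0.05609374 0.08932727] [-1.56944542 -0.00217794 -0.54694219] 0.04561361495240766 [3.90032529e-03 1.69147472e-01 5.06996280e+00]
```

View pics/z9.png

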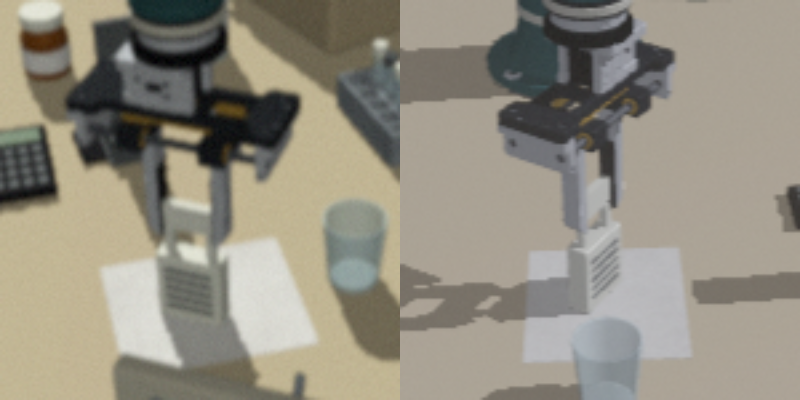

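It's held by the two edges (opening 45.6 mm). I'll lift it and carry it to a point in front of the hook.

Emit:
play_rows --steps '[{"x":0,"y":0,"z":0.02,"rx":0,"ry":0,"rz":0,"hand":0.0},{"x":0,"y":0,"z":0.05,"rx":0,"ry":0,"rz":0,"hand":0.0},{"x":0,"y":0,"z":0.05,"rx":0,"ry":0,"rz":0,"hand":0.0},{"x":0.005,"y":-0.026,"z":0.03,"rx":0,"ry":0,"rz":0,"hand":0.0},{"x":0.01,"y":-0.05,"z":0,"rx":0,"ry":0,"rz":0,"hand":0.0},{"x":0.01,"y":-0.05,"z":0,"rx":0,"ry":0,"rz":0,"hand":0.0},{"x":0.01,"y":-0.05,"z":0,"rx":0,"ry":0,"rz":0,"hand":0.0},{"x":0.01,"y":-0.04,"z":0,"rx":0,"ry":0,"rz":0,"hand":0.0}]'

```text
time: 18.4
tool_pos: [0.5407, -0.1618, 0.2367]
ee_rot: [-1.571, 0.002, -0.548]
wrist_force: [0.3, -0.1, -1.7]
width: 0.0458
```

Emit:
play_rows --steps '[{"x":0.007,"y":-0.03,"z":0,"rx":0,"ry":0,"rz":0,"hand":0.0},{"x":0,"y":0,"z":-0.02,"rx":0,"ry":0,"rz":0,"hand":0.0},{"x":0,"y":0,"z":-0.028,"rx":0,"ry":0,"rz":0,"hand":0.0},{"x":0,"y":0,"z":0,"rx":0,"ry":0,"rz":0,"hand":0.0},{"x":0,"y":0,"z":0,"rx":0,"ry":0,"rz":0,"hand":0.0}]'

```text
time: 19.02
tool_pos: [0.5482, -0.1899, 0.1904]
ee_rot: [-1.571, -0.0, -0.547]
wrist_force: [-0.1, 0.4, -1.3]
width: 0.0455
```

```bash
python3 - <<'E'
from door import *
for n in ('wrist','scene','side'): grab(n,n+'10')
o=robot.get_obs(); print(o['time'],o['tool_pos'],o['ee_rot'],o['width'],o['wrist_force'])
door(['wrist10','scene10','side10'],th0=1.025)
H=np.array([0.600,-0.309]); ex=np.array([np.cos(1.025),np.sin(1.025)]); ey=np.array([-ex[1],ex[0]])
d=np.array(o['tool_pos'][:2])-H; print('tool X,Y in door',d@ex,d@ey)
for t in ('scene10','side10','wrist10'):
    w=cloud(load(t)).reshape(-1,3); D=w[:,:2]-H; q=np.c_[D@ex,D@ey,w[:,2]]
    m=(q[:,0]>0.045)&(q[:,0]<0.11)&(abs(q[:,1]-.105)<.05)&(q[:,2]<0.216)&(q[:,2]>0.09)
    print(t,m.sum(),q[m].min(0).round(4),q[m].max(0).round(4))
cv2.imwrite('pics/z10.png',np.hstack([cv2.resize(cv2.imread('pics/wrist10.png'),(400,300)),cv2.resize(cv2.imread('pics/scene10.png')[130:280,130:330],(400,300))]))
E
```

```text
19.175 [ 0.54873168 -0.19011297  0.19162181] [-1.5705112  -0.00280793 -0.54675631] 0.04564451735348068 [-0.37559778  0.20473791 -0.70016202]
wrist10 mid at hinge -0.0064 want -.008; slope -0.0016 => yaw 1.0266 Ymax 0.14951112352769252 widths 0.0116
   hookpts 536 max [0.0387 0.109  0.1953] tip X,Y,z [0.0363 0.1056 0.1925] Ymed 0.1056
scene10 mid at hinge -0.0061 want -.008; slope -0.0047 => yaw 1.0297 Ymax 0.1962471958894618 widths 0.0151
   hookpts 17 max [0.0255 0.1051 0.1856] tip X,Y,z [0.0146 0.1023 0.1825] Ymed 0.1023
side10 mid at hinge -0.0097 want -.008; slope -0.004 => yaw 1.029 Ymax 0.2047486701585608 widths 0.0154
   hookpts 36 max [0.0368 0.1085 0.1955] tip X,Y,z [0.0332 0.1046 0.1926] Ymed 0.1042
tool X,Y in door 0.0750011025752434 0.10553388864774914
scene10 974 [0.0629 0.0679 0.1028] [0.0894 0.14   0.216 ]
side10 1026 [0.0612 0.0691 0.1296] [0.0854 0.1393 0.216 ]
wrist10 9560 [0.0653 0.0707 0.1018] [0.086  0.1408 0.216 ]
```

View pics/z10.png

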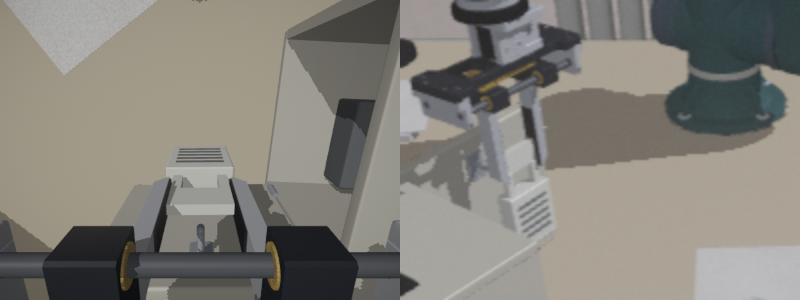

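The wrist view shows the hook at about (200,238) in the reduced picture, centred between the fingers under the eye. It measures X 0.036, Y 0.1056, tip z 0.193, and the eye edge is at 0.198. I'll move in along the hook.

Emit:
play_rows --steps '[{"x":-0.0073,"y":-0.012,"z":0,"rx":0,"ry":0,"rz":0,"hand":0.0},{"x":-0.0052,"y":-0.0086,"z":0,"rx":0,"ry":0,"rz":0,"hand":0.0},{"x":-0.0052,"y":-0.0086,"z":0,"rx":0,"ry":0,"rz":0,"hand":0.0},{"x":0,"y":0,"z":0,"rx":0,"ry":0,"rz":0,"hand":0.0}]'

```text
time: 19.68
tool_pos: [0.5298, -0.2201, 0.19]
ee_rot: [-1.571, -0.0, -0.549]
wrist_force: [0.8, 0.1, -0.6]
width: 0.0461
```

Emit:
play_rows --steps '[{"x":-0.0052,"y":-0.0086,"z":0,"rx":0,"ry":0,"rz":0,"hand":0.0},{"x":-0.0042,"y":-0.007,"z":0,"rx":0,"ry":0,"rz":0,"hand":0.0},{"x":-0.002,"y":-0.0031,"z":0,"rx":0,"ry":0,"rz":0,"hand":0.0},{"x":0,"y":0,"z":0,"rx":0,"ry":0,"rz":0,"hand":0.0},{"x":0,"y":0,"z":0,"rx":0,"ry":0,"rz":0,"hand":0.0}]'

```text
time: 20.3
tool_pos: [0.5191, -0.2377, 0.19]
ee_rot: [-1.571, -0.0, -0.547]
wrist_force: [0.2, -0.5, -1.3]
width: 0.0459
```

```bash
python3 - <<'E'
from door import *
for n in ('wrist','scene','side'): grab(n,n+'11')
o=robot.get_obs(); print(o['time'],o['tool_pos'],o['ee_rot'],o['width'],o['wrist_force'],o['wrist_torque'])
door(['wrist11','side11'],th0=1.027)
H=np.array([0.600,-0.309]); ex=np.array([np.cos(1.027),np.sin(1.027)]); ey=np.array([-ex[1],ex[0]])
d=np.array(o['tool_pos'][:2])-H; print('tool X,Y in door',d@ex,d@ey)
cv2.imwrite('pics/z11.png',np.hstack([cv2.resize(cv2.imread('pics/wrist11.png'),(400,300)),cv2.resize(cv2.imread('pics/scene11.png')[130:280,100:300],(400,300))]))
E
```

```text
20.45 [ 0.51908484 -0.23761822  0.19000863] [-1.57070030e+00 -9.84033450e-05 -5.46616731e-01] 0.04591030914969573 [-0.06485984 -0.32686831 -2.57645741] [-0.0282403  -0.06988177  0.021466  ]
wrist11 mid at hinge -0.004 want -.008; slope -0.0003 => yaw 1.0273 Ymax 0.20497938154989126 widths 0.0147
   hookpts 7509 max [0.0387 0.1406 0.215 ] tip X,Y,z [0.0223 0.1056 0.2121] Ymed 0.1061
side11 mid at hinge -0.0078 want -.008; slope -0.005 => yaw 1.032 Ymax 0.2047945098706046 widths 0.027
   hookpts 279 max [0.029  0.1404 0.215 ] tip X,Y,z [0.0142 0.1035 0.2118] Ymed 0.1046
tool X,Y in door 0.019220439847335236 0.10617530911562004
```

View pics/z11.png

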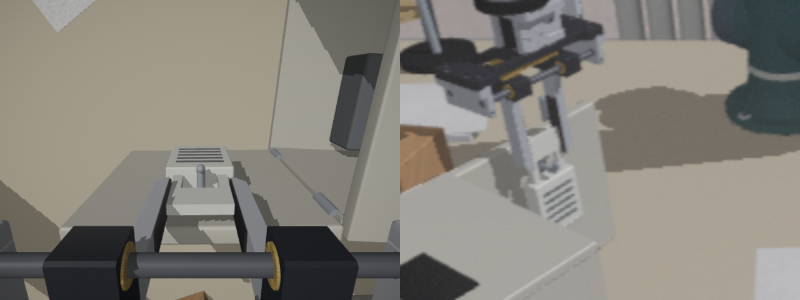

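The hook's tip shows in front of the plate at (200,172) in the reduced wrist view, so it passes through the eye; the forces are small. I'll lower onto it.

Emit:
play_rows --steps '[{"x":0,"y":0,"z":-0.005,"rx":0,"ry":0,"rz":0,"hand":0.0},{"x":0,"y":0,"z":-0.004,"rx":0,"ry":0,"rz":0,"hand":0.0},{"x":0,"y":0,"z":-0.002,"rx":0,"ry":0,"rz":0,"hand":0.0},{"x":0,"y":0,"z":0,"rx":0,"ry":0,"rz":0,"hand":0.0},{"x":0,"y":0,"z":0,"rx":0,"ry":0,"rz":0,"hand":0.0}]'

```text
time: 21.08
tool_pos: [0.519, -0.2379, 0.1791]
ee_rot: [-1.571, -0.0, -0.547]
wrist_force: [-0.8, -0.3, -1.9]
width: 0.046
```

Emit:
play_rows --steps '[{"x":0,"y":0,"z":-0.001,"rx":0,"ry":0,"rz":0,"hand":0.0},{"x":0,"y":0,"z":0,"rx":0,"ry":0,"rz":0,"hand":0.0}]'

```text
time: 21.32
tool_pos: [0.5189, -0.2378, 0.178]
ee_rot: [-1.571, -0.0, -0.547]
wrist_force: [0.6, 0.4, -1.5]
width: 0.0454
```

Emit:
play_rows --steps '[{"x":0,"y":0,"z":-0.0007,"rx":0,"ry":0,"rz":0,"hand":0.0},{"x":0,"y":0,"z":0,"rx":0,"ry":0,"rz":0,"hand":0.0}]'

```text
time: 21.58
tool_pos: [0.5189, -0.2378, 0.1772]
ee_rot: [-1.571, 0.0, -0.547]
wrist_force: [-0.1, 0.3, -1.1]
width: 0.0458
```

Emit:
play_rows --steps '[{"x":0,"y":0,"z":-0.0007,"rx":0,"ry":0,"rz":0,"hand":0.0},{"x":0,"y":0,"z":0,"rx":0,"ry":0,"rz":0,"hand":0.0}]'

```text
time: 21.82
tool_pos: [0.519, -0.2379, 0.1768]
ee_rot: [-1.571, -0.0, -0.547]
wrist_force: [-0.9, -0.4, -1.5]
width: 0.0455
```

Emit:
play_rows --steps '[{"x":0,"y":0,"z":-0.0005,"rx":0,"ry":0,"rz":0,"hand":0.0},{"x":0,"y":0,"z":0,"rx":0,"ry":0,"rz":0,"hand":0.0}]'

```text
time: 22.08
tool_pos: [0.519, -0.2379, 0.1766]
ee_rot: [-1.571, -0.001, -0.547]
wrist_force: [-0.8, -0.0, 2.0]
width: 0.0462
```

Emit:
play_rows --steps '[{"x":0,"y":0,"z":-0.0005,"rx":0,"ry":0,"rz":0,"hand":0.0},{"x":0,"y":0,"z":0,"rx":0,"ry":0,"rz":0,"hand":0.0}]'

```text
time: 22.32
tool_pos: [0.5191, -0.2379, 0.1765]
ee_rot: [-1.571, -0.001, -0.547]
wrist_force: [-2.2, -0.0, 4.5]
width: 0.0453
```

Emit:
play_rows --steps '[{"x":0,"y":0,"z":-0.0003,"rx":0,"ry":0,"rz":0,"hand":0.0},{"x":0,"y":0,"z":0,"rx":0,"ry":0,"rz":0,"hand":0.0}]'

```text
time: 22.58
tool_pos: [0.5191, -0.2379, 0.1765]
ee_rot: [-1.571, -0.001, -0.547]
wrist_force: [-2.1, 0.8, 6.4]
width: 0.0457
```

Emit:
play_rows --steps '[{"x":0,"y":0,"z":-0.0003,"rx":0,"ry":0,"rz":0,"hand":0.0},{"x":0,"y":0,"z":0,"rx":0,"ry":0,"rz":0,"hand":0.0},{"x":0,"y":0,"z":0,"rx":0,"ry":0,"rz":0,"hand":0.0},{"x":0,"y":0,"z":0,"rx":0,"ry":0,"rz":0,"hand":0.0}]'

```text
time: 23.08
tool_pos: [0.5191, -0.2379, 0.1764]
ee_rot: [-1.571, -0.002, -0.547]
wrist_force: [-1.3, 2.3, 6.4]
width: 0.0459
```

```bash
python3 - <<'E'
from door import *
for n in ('wrist','scene','side'): grab(n,n+'12')
f=[]
o=robot.get_obs(); print(o['time'],o['tool_pos'],o['ee_rot'],o['wrist_force'],o['wrist_torque'])
door(['wrist12','side12'],th0=1.027)
H=np.array([0.600,-0.309]); ex=np.array([np.cos(1.027),np.sin(1.027)]); ey=np.array([-ex[1],ex[0]])
for t in ('scene12','wrist12'):
    w=cloud(load(t)).reshape(-1,3); D=w[:,:2]-H; q=np.c_[D@ex,D@ey,w[:,2]]
    m=(q[:,0]>0.010)&(q[:,0]<0.032)&(abs(q[:,1]-.105)<.018)&(q[:,2]<0.23)&(q[:,2]>0.196)
    print(t,m.sum(),q[m].min(0).round(4),q[m].max(0).round(4),np.median(q[m],0))
cv2.imwrite('pics/z12.png',np.hstack([cv2.resize(cv2.imread('pics/wrist12.png'),(400,300)),cv2.resize(cv2.imread('pics/scene12.png')[130:280,100:300],(400,300))]))
E
```

```text
23.225 [ 0.51908225 -0.23793194  0.17645593] [-1.57083769e+00 -1.55795221e-03 -5.46953612e-01] [-2.03394871  0.47849962  6.88867445] [ 0.20729654  0.37734665 -0.00302704]
wrist12 mid at hinge -0.005 want -.008; slope -0.0067 => yaw 1.0337 Ymax 0.20497977217849706 widths 0.0101
   hookpts 10646 max [0.0388 0.1408 0.215 ] tip X,Y,z [0.0193 0.106  0.2098] Ymed 0.1059
side12 mid at hinge -0.0076 want -.008; slope -0.0085 => yaw 1.0355 Ymax 0.2047727092538067 widths 0.0271
   hookpts 344 max [0.0281 0.1405 0.2149] tip X,Y,z [0.0161 0.1072 0.211 ] Ymed 0.1047
scene12 94 [0.0131 0.0874 0.1962] [0.0262 0.1229 0.2112] [0.02198081 0.10441558 0.20474435]
wrist12 2699 [0.0131 0.087  0.196 ] [0.0229 0.123  0.2116] [0.02121978 0.10473641 0.20893921]
```

View pics/z12.png

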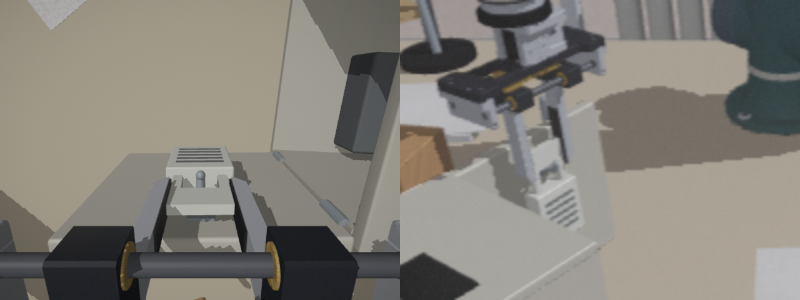

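The top plate measures z = 0.2096 (expected 0.2095 when seated), the tip is still outside the plate, and the tug is about 8 N on the wrist. I'll ease off, open, and rise.

Emit:
play_rows --steps '[{"x":0,"y":0,"z":0.001,"rx":0,"ry":0,"rz":0,"hand":0.0},{"x":0,"y":0,"z":0,"rx":0,"ry":0,"rz":0,"hand":0.0},{"x":0,"y":0,"z":0,"rx":0,"ry":0,"rz":0,"hand":0.065},{"x":0,"y":0,"z":0,"rx":0,"ry":0,"rz":0,"hand":0.065},{"x":0,"y":0,"z":0,"rx":0,"ry":0,"rz":0,"hand":0.065},{"x":0,"y":0,"z":0,"rx":0,"ry":0,"rz":0,"hand":0.065}]'

```text
time: 23.98
tool_pos: [0.5189, -0.2378, 0.1756]
ee_rot: [-1.571, 0.0, -0.547]
wrist_force: [-0.6, 0.3, 0.1]
width: 0.0648
```

```bash
python3 - <<'E'
from door import *
for n in ('wrist','scene'): grab(n,n+'13')
o=robot.get_obs(); print(o['time'],o['tool_pos'],o['width'],o['wrist_force'],o['wrist_torque'])
cv2.imwrite('pics/z13.png',np.hstack([cv2.resize(cv2.imread('pics/wrist13.png'),(400,300)),cv2.resize(cv2.imread('pics/scene13.png')[130:280,100:300],(400,300))]))
E
```

```text
24.075 [ 0.51894392 -0.23785188  0.17583256] 0.06491897604512313 [-0.1258564  -0.01540794 -0.24752011] [-0.04362131 -0.026172   -0.04060237]
```

View pics/z13.png

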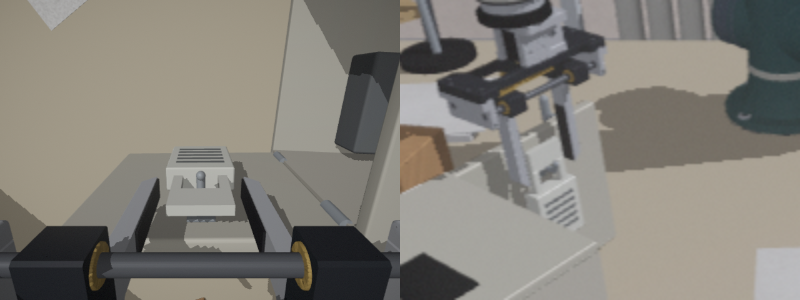

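The fingers are clear on both sides and the cassette stays on the hook. I'll rise straight up and look again.

Emit:
play_rows --steps '[{"x":0,"y":0,"z":0.01,"rx":0,"ry":0,"rz":0,"hand":0.065},{"x":0,"y":0,"z":0.03,"rx":0,"ry":0,"rz":0,"hand":0.065},{"x":0,"y":0,"z":0.04,"rx":0,"ry":0,"rz":0,"hand":0.065},{"x":0,"y":0,"z":0.05,"rx":0,"ry":0,"rz":0,"hand":0.065},{"x":-0.02,"y":0.04,"z":0.02,"rx":0,"ry":0,"rz":0,"hand":0.065},{"x":-0.02,"y":0.05,"z":0,"rx":0,"ry":0,"rz":0,"hand":0.065},{"x":0,"y":0,"z":0,"rx":0,"ry":0,"rz":0,"hand":0.065},{"x":0,"y":0,"z":0,"rx":0,"ry":0,"rz":0,"hand":0.065}]'

```text
time: 25.08
tool_pos: [0.4791, -0.1481, 0.3266]
ee_rot: [-1.571, -0.002, -0.547]
wrist_force: [0.2, -0.9, -0.9]
width: 0.0649
```

```bash
python3 - <<'E'
from door import *
for n in ('wrist','scene','side'): grab(n,n+'14')
o=robot.get_obs(); print(o['time'],o['tool_pos'],o['width'],o['wrist_force'],o['qvel'])
door(['wrist14','scene14','side14'],th0=1.027)
H=np.array([0.600,-0.309]); ex=np.array([np.cos(1.03),np.sin(1.03)]); ey=np.array([-ex[1],ex[0]])
for t in ('scene14','wrist14'):
    w=cloud(load(t)).reshape(-1,3); D=w[:,:2]-H; q=np.c_[D@ex,D@ey,w[:,2]]
    m=(q[:,0]>0.008)&(q[:,0]<0.032)&(abs(q[:,1]-.105)<.03)&(q[:,2]<0.23)&(q[:,2]>0.198)
    print(t,m.sum(),q[m].min(0).round(4),q[m].max(0).round(4),np.median(q[m],0))
w0=np.load('pics/scene0_w.npy'); w1=cloud(load('scene14'))
for nm,b in dict(beaker=[294,279,27,36],rack=[382,315,73,41],slide=[293,327,62,56],jar=[460,218,25,32],bottle=[476,237,38,62],calc=[375,230,25,16]).items():
    x,y,ww,h=b; d=np.abs(load('scene0')['color'][y:y+h,x:x+ww].astype(int)-load('scene14')['color'][y:y+h,x:x+ww]).mean(); print(nm,d.round(2))
cv2.imwrite('pics/z14.png',np.vstack([np.hstack([cv2.resize(cv2.imread('pics/wrist14.png'),(400,300)),cv2.resize(cv2.imread('pics/scene14.png')[130:280,100:300],(400,300))]),cv2.resize(cv2.imread('pics/scene14.png'),(400,300)).repeat(2,1)]))
E
```

```text
25.225 [ 0.47921942 -0.14878112  0.32544408] 0.06472688268493579 [-0.21494263 -0.62881346 -0.34934807] [-0.00118736  0.00501041  0.00086002 -0.00011953  0.00082618  0.00080051]
wrist14 mid at hinge -0.007 want -.008; slope -0.0068 => yaw 1.0338 Ymax 0.20448473044274296 widths 0.0148
   hookpts 1918 max [0.0388 0.1359 0.2116] tip X,Y,z [0.0192 0.0933 0.2097] Ymed 0.1031
scene14 mid at hinge -0.0059 want -.008; slope -0.0071 => yaw 1.0341 Ymax 0.20490072941421875 widths 0.0155
   hookpts 493 max [0.0387 0.1344 0.2104] tip X,Y,z [0.0207 0.1049 0.2083] Ymed 0.1018
side14 mid at hinge -0.0091 want -.008; slope -0.0061 => yaw 1.0331 Ymax 0.2049663073347229 widths 0.0157
   hookpts 257 max [0.0235 0.1285 0.2142] tip X,Y,z [0.0169 0.1052 0.2111] Ymed 0.1045
scene14 120 [0.0129 0.0804 0.198 ] [0.026  0.1306 0.2104] [0.02167957 0.10290224 0.20589663]
wrist14 367 [0.0142 0.0827 0.1981] [0.0231 0.1055 0.2116] [0.02141813 0.09355591 0.20919837]
beaker 2.22
rack 2.05
slide 2.01
jar 2.21
bottle 2.14
calc 2.06
```

View pics/z14.png

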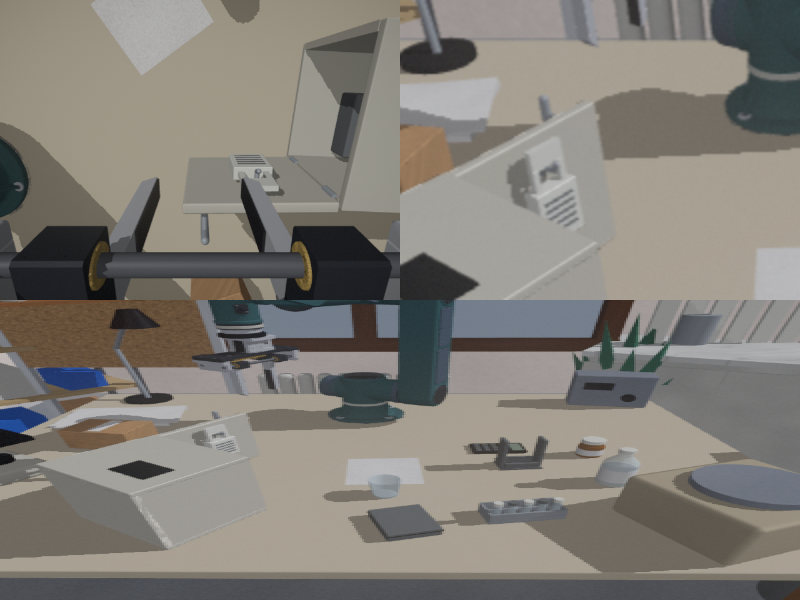

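The cassette hangs upright on the hook at about (550,180) in the scene crop. Its top is at about 0.209 to 0.210, the door is at about 1.62 rad, and the bystanders haven't changed. Handing in.

```bash
python3 -c "
from bench import workorder
print(workorder.close_job())"
```

```text
the job is handed in; nothing more can be done
None
```

I finished the whole sequence in about 25 s and handed the job in; it gave no verdict, so what follows are my own checks.

- **Door:** I swung it open by the handle to about 1.62 rad and let go. It read the same after the hanging.
- **Cassette on the bench:** I lifted it from the dock, stood it upright on the pad with the fingers off, and took it again by its two narrow edges.
- **Hanging and tug:** I hung it by its eye and pulled down with about 8 N, judged from the change in wrist force. Then I eased off, opened the fingers and moved clear.

**Last checks:**
- The cassette hangs upright with its top at about 0.209–0.210 m; 0.2095 m means fully seated. The hook tip is visible through the eye.
- The fingers are clear and the arm is at rest.
- The image patches around the bystanders were unchanged from the start, apart from camera noise.

**Disagreements and a refused call:**
- The cameras disagreed by 1–3 mm on the door's position, and the side view put the cassette about 2 mm higher than the others. Neither mattered for the fit.
- My first two move calls were refused because rows were missing keys. The arm did not move.

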